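# Swap the salt and the misplaced spice jar behind the mill and the oil

### The arm

A 6-joint arm with a two-finger parallel gripper is mounted at the origin on a cart in front of the work surface, level with it; the furniture and walls round the work are solid. World frame = base frame: x ahead of the robot, y to its left, z up, the work surface at z = 0. Lengths are in m, angles in rad, forces in N, time in s.
With the tool pointing down it reaches from about 0.425 to 0.95 m from the base axis. Payload 3.5 kg.
Tool frame: the origin (TCP) lies at the very end of the fingers, on their centre line; the grasp point (between the pads) lies 19 mm behind it (bot.grip_depth is the distance from the TCP to the grasp point, in m); z points along the fingers, y is the line along which they close (so a half turn about z gives the same grasp; the last joint's range is limited). The gripper opens to 85 mm and grips with 20 to 120 N. Pads are 22 mm wide; open, the fingers measure 114 mm over their backs; the gripper's body (76 mm by 85 mm) begins 54 mm behind the grasp point. The pads swing forward as they close: fully open they stand 13 mm farther back than shut.
Start: joints at [0.971, 0.286, 1.577, -0, 1.279, -0.15], TCP at [0.293, 0.608, 0.231] pointing down, gripper open.
Joint ranges: [-2.77, 2.77], [-0.9, 2.22], [0.21, 2.48], [-1.53, 4.67], [0.24, 2.81], [-2.84, 2.84]. Speed limits (rad/s): [2.79, 2.79, 3.14, 3.14, 3.14, 3.14].

### API

Orientations are given as a unit quaternion [x, y, z, w].
In Python, from plant import bot, cams, hand_in gives the robot as it stands.
- The arm moves only by the tool send_rows, never from a script. Its argument "series" is one flat list of numbers, 5 for each row, row after row: the shift along the world's x, y, z scaled (see below), then the turn about the world's z scaled (see below), then the opening, from -1 (shut) to 1 (fully open), so that 0 is half open. In form: [dx, dy, dz, roll, hand, dx, dy, dz, roll, hand, ...]. A call has 1 to 12 rows; each row shifts and turns the commanded pose from where the row before left it; what a row does not reach is not made up. The controller multiplies each number of a shift by 25 mm and each number of a turn by 90 degrees. A row lasts 1/12 s, in which the tool goes at most 41.7 mm and 7.16 degrees, less where a joint would pass 70% of its speed; a pose out of reach is approached as far as the arm can. A call with a number of a shift or a turn outside -1 to 1 is refused whole. A call with a gripper value outside its range is refused whole. The fingers move at their own pace and stop on an object; the grip force is fixed at half the most. Time passes only in rows, so rows that do not move let the fingers close. It gives the time, the measured TCP pose, the force, the opening and the grip force at its end, in the units of the state.
- bot.get_obs(): the state, without advancing time (a new reading comes with each control period).
- cams.get_image(name): name is "scene" or "side" or "wrist"; returns a dict with "pixels" (384x512x3 uint8, red, green, blue), "fov_y" (degrees; the focal length in pixels is half the picture's height over the tangent of half this angle, whatever the lens; pixels are square), "cx", "cy" (the principal point, pixels), "R" (3x3) and "t" (3): a world point X has camera coordinates R X + t; the wrist camera has in their place "tool_from_camera" (4x4, takes a point from camera to tool coordinates, whose origin is the TCP and whose axes are the flange's). Camera axes: x right, y down, z forward; pixel columns grow to the right and rows downward; lengths in m; the calibration is good to about 2 mm. The wrist camera is an equidistant fisheye: a pixel r from the principal point sees the ray r / f radians off the axis. A picture is of the moment at which its call begins: read the wrist's pose just before it. There is no depth.
- hand_in(): hands the job in; it is judged then, once.
The state is a dict: "t": time; "joints": joint angles; "joint_velocities": joint speeds; "tau": joint torques, N m; "eef_pos": TCP position; "tool_rot": TCP orientation; "force": force on the tool from outside, world axes, zero at the start; "ft_torque": the same for the moment, N m; "opening": finger opening in m; "grasp_force": force on a finger pad.
Only numpy, scipy, OpenCV 4.12 (cv2) and the standard library are available. Lean on these libraries where they do the work, as an engineer would, in place of code of your own. Each camera call takes 0.05 s, during which the arm holds its last target. There are 200 camera calls.

### The job

On the condiment board a spice jar has been put in the back well, behind the pepper mill and the oil bottle, where the salt shaker belongs; the salt shaker stands in that jar's place in the spice rack. First stand the mill and the bottle aside, upright on the bare worktop, then change the spice jar and the salt shaker over so that each is upright in the other's well. Finally put the mill and the bottle back, each upright in the well it came from; do not topple anything, and leave the two other spice jars in their wells.

Things in the scene. Friction and masses are not known exactly. Their poses are not given: they have to be found in the camera images.
- pepper_mill_centre (a point): Pepper mill, dark brown turned wood, waisted, with a round head and small metal button; foot 58 mm in diameter, 170 mm tall. Point: on its axis, 85 mm above its underside; z up. The head, 123 to 159 mm above the underside, is 49 mm in diameter: grasp it from above at about 142 mm. Starts in either front well of the condiment board.
- oil_bottle_centre (a point): White stoneware oil bottle with a cork; body 58 mm in diameter, 222 mm tall, 0.2 to 0.45 kg. Point: on its axis, 111 mm above its underside; z up. Straight neck, 27 mm in diameter, 174 to 202 mm above the underside, under a 33 mm wide lip: grasp the neck from above at about 190 mm. Starts in the front well of the condiment board beside the mill's.
- spice_jar_centre (a point): The misplaced spice jar: clear, with an orange-red cap, 45 mm in diameter, 106 mm tall, cap 85 to 106 mm above its underside (grasp at about 92 mm). Of the three like jars it alone starts on the condiment board, in the back well. Point: on its axis, 53 mm above its underside; z up.
- salt_shaker_centre (a point): Salt shaker, clear with a grey domed cap: body 44 mm in diameter up to 74 mm, cap 34 mm, 90 mm tall in all (grasp at about 68 mm above the underside). Starts in one of the three wells of the spice rack. Point: on its axis, 45 mm above its underside; z up.
- condiment_board: Fixed light wood board, 160 (x) by 168 (y) by 20 mm, thin steel rail 36 mm high round back and sides. Round wells 10 mm deep (floors 10 mm above the worktop): two in front, 72 mm wide, at x = -27, y = +38.5 and -38.5 mm; one at the back, 57 mm wide, at x = +31, y = 0. Origin: centre of the underside, on the worktop; x to its back, y to its left, z up.
- spice_rack: Fixed light wood rack, 94 (x) by 206 (y) by 20 mm, thin steel rail 36 mm high at the back. Round wells 57 mm wide, 10 mm deep (floors 10 mm above the worktop), at x = 0, y = +63, 0, -63 mm, holding salt and two jars in any order. Origin: centre of the underside; x to its back, y along the row, z up. The worktop between rack and condiment board is bare.
- jar_a_centre (a point): One of the two spice jars that belong in the rack and stay there: red cap, 45 mm in diameter, 106 mm tall. The point is on its axis half-way up, 53 mm above its underside.
- jar_b_centre (a point): The other of the two spice jars that belong in the rack and stay there: red cap, 45 mm in diameter, 106 mm tall. The point is on its axis half-way up, 53 mm above its underside.
Things that resemble listed ones, but are neither listed nor needed, are in the scene too. Leave any turquoise or yellow look-alike of the part that bears spice_jar_centre alone.

How it is judged:
By the outcome, as a careful person would: the job done as asked, in the order asked, and still so for the second after the job is handed in, with the robot touching nothing.
It also fails if it takes over 147 s, if anything falls off the work surface, if the arm or the gripper's body presses on something with over 40 N, if the wrist force passes 120 N, or if a joint passes its speed limit or range.

## Working session

There is one attempt and no reset: what is moved stays moved. The work goes in short steps, Python scripts to look and compute and a tool call to move; the robot and the scene stay as the last step left them, time stands still between calls to the robot, and variables do not carry over. Pictures are saved under pics/ and viewed, at most 14 in all, crops included, and the job is handed in when it is done.

Besides the shell and the picture viewer there is one more tool, called after ">>>" in YAML: its name, and indented under it one key for each argument. send_rows: Moves the arm, as the interface text tells. Shifts and turns lie within -1 to 1; 1 stands for 25 mm of shift or 90 degrees of turn. Its arguments: {"type":"object","properties":{"series":{"type":"array","items":{"type":"number"}}},"required":["series"]}

```bash
mkdir -p pics; ls
cat > h.py <<'E'
import numpy as np, cv2
from plant import bot, cams, hand_in
def snap(n,f):
    im=cams.get_image(n); p=im["pixels"]; cv2.imwrite(f"pics/{f}.png",p[:,:,::-1]); 
    np.save(f"pics/{f}.npy",{k:v for k,v in im.items()},allow_pickle=True); return im
def load(f): return np.load(f"pics/{f}.npy",allow_pickle=True).item()
def ray(im,u,v):
    f=im["pixels"].shape[0]/2/np.tan(np.radians(im["fov_y"])/2)
    R=np.array(im["R"]);t=np.array(im["t"])
    d=R.T@np.array([(u-im["cx"])/f,(v-im["cy"])/f,1]); return -R.T@t,d
def onz(im,u,v,z):
    o,d=ray(im,u,v); return o+d*(z-o[2])/d[2]
def proj(im,X):
    f=im["pixels"].shape[0]/2/np.tan(np.radians(im["fov_y"])/2)
    c=np.array(im["R"])@X+np.array(im["t"]); return c[:2]/c[2]*f+[im["cx"],im["cy"]]
E
python3 - <<'E'
from h import *
a=snap("scene","s0");b=snap("side","d0")
for i in(a,b): print(i["fov_y"],i["cx"],i["cy"],-np.array(i["R"]).T@i["t"],np.array(i["R"])[2])
o=bot.get_obs();print(o["t"],o["eef_pos"],o["tool_rot"],o["opening"],o["force"])
E
```

```text
pics
47.59480325248537 256.91991726845913 191.00495611397014 [-0.31970228 -0.64408176  0.5859324 ] [ 0.76349592  0.5013883  -0.4070427 ]
53.19761356797566 249.39425666491007 187.69726862534876 [ 0.03889682 -0.2626776   1.01660563] [ 0.50664809  0.21862514 -0.83397288]
0.1 [0.29307688 0.6074015  0.23006886] [ 2.22985488e-01  9.74821171e-01 -9.98302921e-04 -3.99932885e-04] 0.0853623012598524 [-0.79115877 -0.92252794  1.19662778]
```

View pics/s0.png

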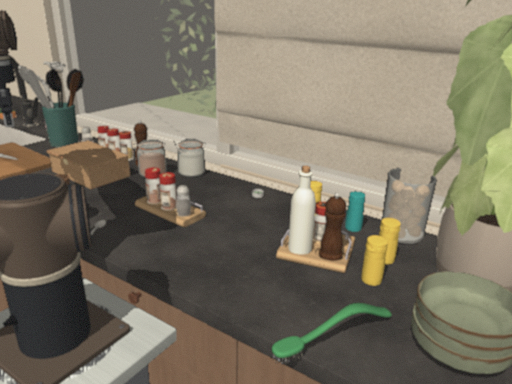

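View pics/d0.png

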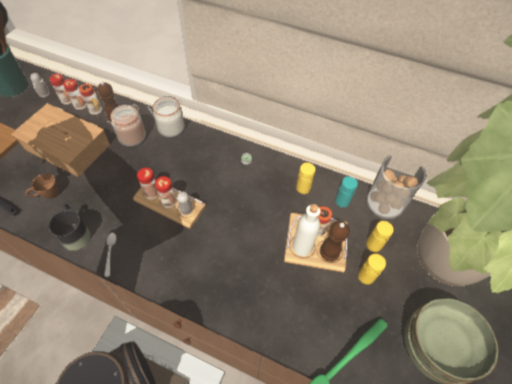

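The scene view shows the rack near (170,205), holding two red-capped jars and the salt at its right end (183,202). The board is near (318,240), with the bottle (302,215), the mill (334,230) and the red-capped jar behind them (321,215). Yellow and turquoise look-alikes stand around it, and there is another row of red caps and a mill far left at (110,140).

Run:
```python
from h import *
a=load("s0")["pixels"];b=load("d0")["pixels"]
def c(p,x,y,w=100,h=75): return cv2.resize(p[y:y+h,x:x+w],(400,300),interpolation=cv2.INTER_CUBIC)
cv2.imwrite("pics/c0.png",np.vstack([np.hstack([c(a,125,160),c(a,265,165,140,105)]),np.hstack([c(b,125,160),c(b,275,200)])])[:,:,::-1])
```

```text
(no output)
```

View pics/c0.png

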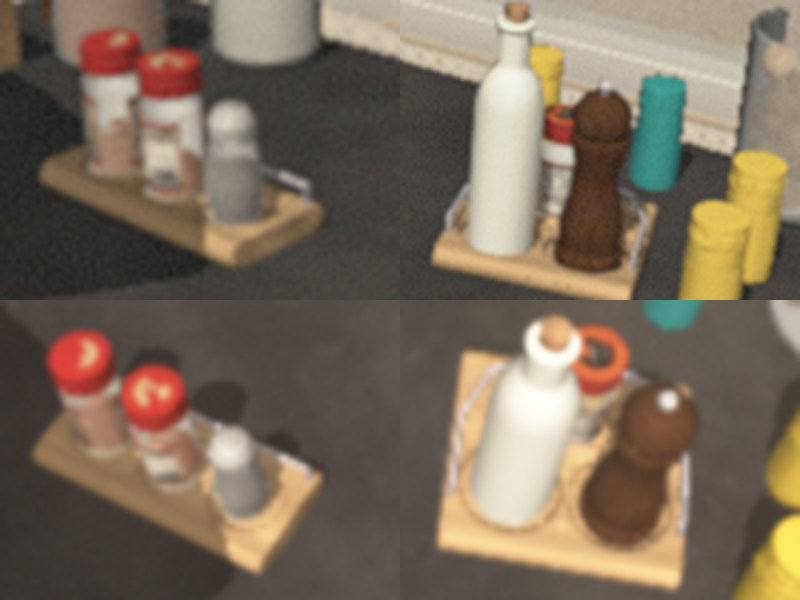

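The crops confirm the candidates. Board: cork, mill button (side 342,225) and the orange-red jar cap (side 325,214). Rack: salt (side 183,194) and two red caps (side 145,173 and 164,184). The far-left jars and mill and the yellow/turquoise look-alikes are excluded.

Run:
```python
from h import *
a=load("s0");b=load("d0")
def tri(p,q):
    A=np.zeros((3,3));r=np.zeros(3)
    for im,u in((a,p),(b,q)):
        o,d=ray(im,*u);d/=np.linalg.norm(d);P=np.eye(3)-np.outer(d,d);A+=P;r+=P@o
    return np.linalg.solve(A,r)
for n,p,q,z in [("mill",(336.8,195.8),(341.75,224.75),.18),("cork",(305.6,167),(314.25,207),.232),("salt",(183.25,186.25),(183,193.5),.098)]:
    print(n,tri(p,q).round(4),onz(a,*p,z).round(4),onz(b,*q,z).round(4))
print("jar",onz(b,325.3,214.5,.116).round(4))
for n,u,v,z in[("j1",145.5,172.3,.116),("j2",164,183.5,.116),("rackFL",133.8,198,.02),("rackFR",189.5,228,.02),("rackBR",205,204,.02),("bFL",285,262,.02),("bFR",346,267.5,.02),("bBL",291.3,213,.02),("b2",346.5,241,.02)]: print(n,onz(b,u,v,z).round(4))
# image-based tops: bottle base/mill base ellipse centre
print("botbase",onz(b,275+515/4-100,200+(490-300)/4,.01).round(4))
```

```text
mill [ 0.548  -0.2956  0.171 ] [ 0.529 -0.303  0.18 ] [ 0.5428 -0.2954  0.18  ]
cork [ 0.5311 -0.2191  0.2295] [ 0.5243 -0.2217  0.232 ] [ 0.5301 -0.2199  0.232 ]
salt [0.5008 0.1419 0.0964] [0.4979 0.1393 0.098 ] [0.5    0.1411 0.098 ]
jar [ 0.5929 -0.2484  0.116 ]
j1 [0.509  0.2673 0.116 ]
j2 [0.4978 0.1986 0.116 ]
rackFL [0.4623 0.3032 0.02  ]
rackFR [0.4433 0.0988 0.02  ]
rackBR [0.5341 0.0962 0.02  ]
bFL [ 0.4611 -0.1924  0.02  ]
bFR [ 0.516  -0.3508  0.02  ]
bBL [ 0.6142 -0.1526  0.02  ]
b2 [ 0.5941 -0.3293  0.02  ]
botbase [ 0.5288 -0.2244  0.01  ]
```

>>> send_rows:
  series: [0,0,1,0,1,0,0,1,0,1,0.25,-0.5,0.8,-0.02,1,0.25,-1,0.8,-0.02,1,0.25,-1,0.8,-0.02,1,0.25,-1,0.8,-0.02,1,0.25,-1,0.8,-0.02,1,0.25,-1,0.8,-0.02,1,0.25,-1,0,-0.02,1,0.25,-1,0,-0.02,1,0.25,-1,0,-0.02,1,0.25,-1,0,-0.02,1]

```text
t: 1.1
eef_pos: [0.3558, 0.3691, 0.4009]
tool_rot: [0.373, 0.928, -0.0, -0.0]
force: [0.6, 0.5, -0.1]
opening: 0.0851
grasp_force: 0.0
```

>>> send_rows:
  series: [0.25,-1,0,-0.02,1,0.25,-1,0,-0.02,1,0.25,-1,0,-0.02,1,0.25,-1,0,-0.02,1,0.25,-1,0,-0.02,1,0.25,-1,0,-0.02,1,0.25,-1,0,-0.02,1,0.25,-1,0,-0.02,1,0.25,-1,0,-0.02,1,0.25,-1,0,-0.02,1,0.25,-1,0,-0.02,1,0.25,-1,0,-0.02,1]

```text
t: 2.1
eef_pos: [0.4308, 0.0691, 0.4009]
tool_rot: [0.541, 0.841, -0.0, -0.0]
force: [0.4, -0.8, -0.6]
opening: 0.0851
grasp_force: 0.0
```

>>> send_rows:
  series: [0.25,-1,0,-0.02,1,0.25,-1,0,-0.02,1,0.25,-1,0,-0.02,1,0.25,-1,0,-0.02,1,0.25,-1,0,-0.02,1,0.25,-1,0,-0.02,1,0.25,-1,0,-0.02,1,0.25,-0.5,0,0,1,0,0,0,0,1,0,0,0,0,1]

```text
t: 2.93
eef_pos: [0.4809, -0.1171, 0.4007]
tool_rot: [0.629, 0.777, 0.0, -0.001]
force: [-0.3, 0.8, -0.5]
opening: 0.085
grasp_force: 0.0
```

```bash
cat >> h.py <<'E'
def Rtool(q):
    from scipy.spatial.transform import Rotation as Q
    return Q.from_quat(q).as_matrix()
def wsnap(f):
    o=bot.get_obs(); im=snap("wrist",f); im["eef"]=np.array(o["eef_pos"]); im["q"]=np.array(o["tool_rot"])
    np.save(f"pics/{f}.npy",im,allow_pickle=True); return im,o
def wproj(im,X):
    T=np.array(im["tool_from_camera"]);p=Rtool(im["q"]).T@(np.array(X)-im["eef"])
    c=T[:3,:3].T@(p-T[:3,3]);f=192/np.tan(np.radians(im["fov_y"])/2)
    th=np.arctan2(np.hypot(*c[:2]),c[2]);return c[:2]/np.hypot(*c[:2])*th*f+[im["cx"],im["cy"]]
def wz(im,u,v,z):
    f=192/np.tan(np.radians(im["fov_y"])/2);d=np.array([u-im["cx"],v-im["cy"]]);r=np.hypot(*d);th=r/f
    d=np.r_[d/r*np.sin(th),np.cos(th)];T=np.array(im["tool_from_camera"]);R=Rtool(im["q"])
    o=im["eef"]+R@T[:3,3];d=R@T[:3,:3]@d;return o+d*(z-o[2])/d[2]
def st():
    o=bot.get_obs();R=Rtool(o["tool_rot"]);print("t",o["t"],"p",np.round(o["eef_pos"],4),"close",np.degrees(np.arctan2(R[1,1],R[0,1])).round(1),"op",round(o["opening"],4),"F",np.round(o["force"],1),"g",round(o["grasp_force"],1),"j",np.round(o["joints"],2));return o
E
python3 - <<'E'
from h import *
print(onz(load("d0"),246,158,0)); st(); im,o=wsnap("w1"); print(im["tool_from_camera"],im["fov_y"])
for X in((.53,-.22,.232),(.545,-.296,.18),(.593,-.248,.116)):print(wproj(im,X))
E
```

```text
[0.76042609 0.06331487 0.        ]
t 2.9333 p [ 0.4809 -0.1171  0.4007] close 12.0 op 0.085 F [-0.3  0.8 -0.5] g 0.0 j [-0.44 -0.2   1.78  0.    1.57 -0.65]
[[-4.74291787e-04 -9.62324417e-01 -2.71903459e-01  6.90792711e-02]
 [ 9.99999776e-01 -3.28049046e-04 -5.83302892e-04  1.00182943e-04]
 [ 4.72128945e-04 -2.71903675e-01  9.62324357e-01 -1.43435874e-01]
 [ 0.00000000e+00  0.00000000e+00  0.00000000e+00  1.00000000e+00]] 65.70646984690485
[278.32000318 265.93797029]
[273.50009221 293.46805224]
[306.96866983 251.43635284]
```

View pics/w1.png

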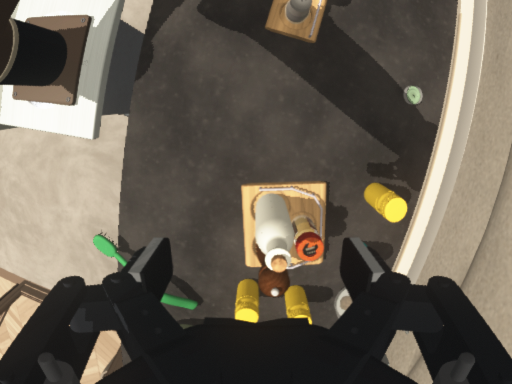

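The wrist view shows the cork at (280,264), the mill button at (275,293), the orange cap at (310,246) and the board's left corners at (242,184) and (327,182).

Run:
```python
from h import *
im=load("w1")
p=im["pixels"].astype(int);hsv=cv2.cvtColor(im["pixels"],cv2.COLOR_RGB2HSV)
for n,u,v,z in[("cork",280,264,.232),("mill",275,293,.18),("jar",310,246,.116),("bFL",242,184.5,.02),("bBL",327,182,.02),("bBR",325.5,263,.02),("bF",244.5,264,.02),("rFR",267,27,.02),("rBR",315.5,42,.02)]:print(n,wz(im,u,v,z).round(4))
m=((hsv[...,0]<12)&(hsv[...,1]>190)&(hsv[...,2]>120)).astype(np.uint8);k,l,s,c=cv2.connectedComponentsWithStats(m)
for i in range(1,k):
    if s[i,4]>60:print(s[i],c[i],wz(im,*c[i],.116).round(4))
```

```text
cork [ 0.5313 -0.217   0.232 ]
mill [ 0.547  -0.2947  0.18  ]
jar [ 0.5952 -0.2375  0.116 ]
bFL [ 0.4688 -0.1849  0.02  ]
bBL [ 0.6211 -0.1474  0.02  ]
bBR [ 0.6669 -0.3113  0.02  ]
bF [ 0.5053 -0.3452  0.02  ]
rFR [0.4534 0.1027 0.02  ]
rBR [0.5421 0.0962 0.02  ]
[297 237  26  23 288] [310.28125    247.59722222] [ 0.5965 -0.2402  0.116 ]
```

Board yaw is about 14.7° with its centre near (0.568, -0.248), and the objects match its wells. I'll take the bottle first.

>>> send_rows:
  series: [0.4,-0.8,0,0.005,1,0.4,-0.8,0,0.005,1,0.4,-0.8,0,0.005,1,0.4,-0.8,-0.4,0.005,1,0.4,-0.84,-0.8,0.005,1,0,0,-1,0,1,0,0,-1,0,1,0,0,-1,0,1,0,0,-1,0,1,0,0,-1,0,1,0,0,-1,0,1,0,0,-0.6,0,1]

```text
t: 3.98
eef_pos: [0.53, -0.2157, 0.2034]
tool_rot: [0.613, 0.79, 0.0, -0.002]
force: [0.3, 0.4, -0.4]
opening: 0.0856
grasp_force: 0.0
```

>>> send_rows:
  series: [0,0,-0.5,0,1,0,0,-0.5,0,1,0,0,0,0,1]

```text
t: 4.23
eef_pos: [0.53, -0.2166, 0.1788]
tool_rot: [0.613, 0.79, -0.0, -0.002]
force: [-0.7, 0.3, -0.5]
opening: 0.0855
grasp_force: 0.0
```

Run:
```python
from h import *
st(); im,o=wsnap("w2");snap("scene","s2")
```

```text
t 4.2333 p [ 0.53   -0.2166  0.1788] close 14.3 op 0.0855 F [-0.7  0.3 -0.5] g 0.0 j [-0.57  0.11  1.88  0.    1.15 -0.82]
```

View pics/w2.png

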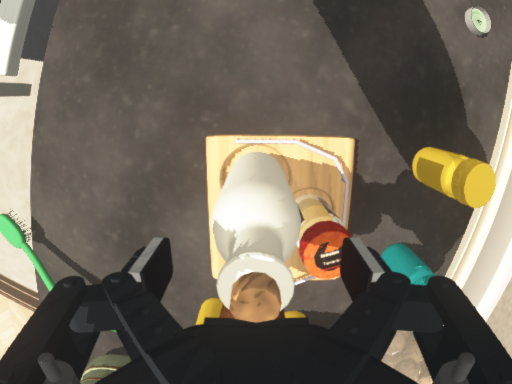

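The bottle lip is centred between the fingers at (256,285). Closing on it.

>>> send_rows:
  series: [0,0,0,0,-1,0,0,0,0,-1,0,0,0,0,-1,0,0,0,0,-1,0,0,0,0,-1,0,0,0,0,-1,0,0,0,0,-1,0,0,0,0,-1]

```text
t: 5.0
eef_pos: [0.5313, -0.2185, 0.1823]
tool_rot: [0.614, 0.789, -0.0, 0.001]
force: [-0.6, -0.0, 4.5]
opening: 0.0294
grasp_force: 58.9
```

>>> send_rows:
  series: [0,0,0.4,0,-1,0,0,0.8,0,-1,0,0,0.8,0,-1,0,0,0.4,0,-1,0,0,0,0,-1]

```text
t: 5.42
eef_pos: [0.5319, -0.2187, 0.2437]
tool_rot: [0.614, 0.79, 0.0, 0.002]
force: [1.4, 0.1, -2.7]
opening: 0.0294
grasp_force: 59.5
```

>>> send_rows:
  series: [0.2,0.35,0,0,-1,0.4,0.7,0,0,-1,0.45,0.8,0,0,-1,0.5,0.8,0,0,-1,0.5,0.8,0,0,-1,0.5,0.8,0,0,-1,0.5,0.8,0,0,-1,0.4,0.8,0,0,-1,0.3,0.6,0,0,-1,0.2,0.3,0,0,-1,0,0,0,0,-1]

```text
t: 6.33
eef_pos: [0.6295, -0.047, 0.239]
tool_rot: [0.613, 0.79, -0.0, -0.002]
force: [0.3, 0.3, -2.5]
opening: 0.0299
grasp_force: 59.6
```

>>> send_rows:
  series: [0,0,-0.5,0,-1,0,0,-0.7,0,-1,0,0,-0.7,0,-1,0,0,-0.3,0,-1,0,0,-0.1,0,-1,0,0,0,0,-1]

```text
t: 6.83
eef_pos: [0.6288, -0.0501, 0.1823]
tool_rot: [0.614, 0.789, -0.001, -0.001]
force: [0.2, -0.2, -3.5]
opening: 0.0292
grasp_force: 59.7
```

Run:
```python
from h import *
st(); snap("scene","s3")
```

```text
t 6.8333 p [ 0.6288 -0.0501  0.1823] close 14.2 op 0.0292 F [ 0.2 -0.2 -3.5] g 59.7 j [-0.24  0.23  1.73 -0.    1.18 -0.49]
```

View pics/s3.png

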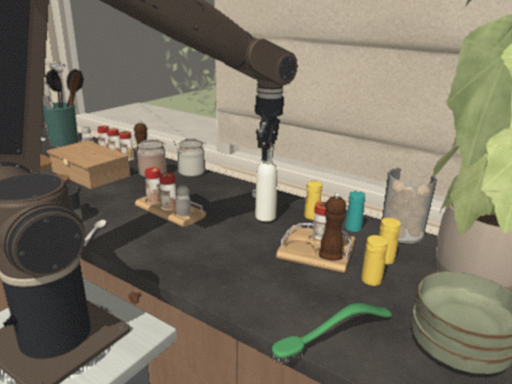

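The bottle hangs upright over bare worktop at (265,195). Lowering the last part.

>>> send_rows:
  series: [0,0,-0.2,0,-1,0,0,-0.12,0,-1,0,0,0,0,-1]

```text
t: 7.13
eef_pos: [0.6296, -0.0494, 0.1757]
tool_rot: [0.614, 0.789, -0.0, -0.0]
force: [-0.5, 0.3, -4.3]
opening: 0.0296
grasp_force: 59.7
```

>>> send_rows:
  series: [0,0,-0.06,0,-1,0,0,0,0,-1]

```text
t: 7.3
eef_pos: [0.6297, -0.0494, 0.1743]
tool_rot: [0.614, 0.79, -0.0, 0.0]
force: [-0.3, -0.2, -3.1]
opening: 0.0297
grasp_force: 59.7
```

>>> send_rows:
  series: [0,0,-0.05,0,-1,0,0,0,0,-1,0,0,0,0,-1]

```text
t: 7.55
eef_pos: [0.6297, -0.0493, 0.1731]
tool_rot: [0.614, 0.79, -0.0, 0.0]
force: [0.3, -0.4, -3.7]
opening: 0.0298
grasp_force: 59.7
```

>>> send_rows:
  series: [0,0,-0.04,0,-1,0,0,0,0,-1]

```text
t: 7.72
eef_pos: [0.6299, -0.0495, 0.1724]
tool_rot: [0.614, 0.79, 0.0, 0.0]
force: [0.1, -0.5, -2.6]
opening: 0.0296
grasp_force: 59.7
```

>>> send_rows:
  series: [0,0,-0.04,0,-1,0,0,0,0,-0.2,0,0,0,0,0,0,0,0,0,0.5,0,0,0,0,1,0,0,0,0,1,0,0,0,0,1,0,0,0,0,1]

```text
t: 8.38
eef_pos: [0.6297, -0.0494, 0.1711]
tool_rot: [0.614, 0.79, 0.0, 0.0]
force: [0.2, -0.2, -0.4]
opening: 0.0858
grasp_force: 0.0
```

>>> send_rows:
  series: [0,0,0.5,0,1,0,0,1,0,1,0,0,1,0,1,0,0,1,0,1,0,0,0.5,0,1,-0.3,-0.9,0,0,1,-0.3,-0.9,0,0,1,-0.3,-0.9,0,0,1,-0.3,-0.9,0,0,1,-0.3,-0.9,0,0,1,-0.3,-0.9,0,0,1,-0.3,-0.9,0,0,1]

```text
t: 9.38
eef_pos: [0.5766, -0.2078, 0.2712]
tool_rot: [0.614, 0.79, -0.0, -0.0]
force: [-0.4, 0.7, -0.1]
opening: 0.0855
grasp_force: 0.0
```

>>> send_rows:
  series: [-0.3,-0.9,0,0,1,-0.3,-0.9,0,0,1,-0.3,-0.9,0,0,1,-0.3,-0.8,0,0,1,0,0,0,0,1,0,0,0,0,1]

```text
t: 9.88
eef_pos: [0.5468, -0.2951, 0.271]
tool_rot: [0.615, 0.789, 0.0, -0.0]
force: [-0.1, 0.6, -0.8]
opening: 0.0853
grasp_force: 0.0
```

Run:
```python
from h import *
o=st(); im,o=wsnap("w4");snap("scene","s4");snap("side","d4")
e=o["eef_pos"];print(wproj(im,(e[0],e[1],.18)),wproj(im,(.547,-.295,.18)))
cv2.imwrite("pics/v4.png",np.hstack([im["pixels"],load("d4")["pixels"]])[:,:,::-1]) 
a=cv2.imread("pics/v4.png");cv2.imwrite("pics/v4.png",cv2.resize(a,(800,300)))
```

```text
t 9.8833 p [ 0.5468 -0.2951  0.271 ] close 14.2 op 0.0853 F [-0.1  0.6 -0.8] g 0.0 j [-0.66  0.14  1.67  0.    1.33 -0.91]
[255.97518311 195.55348898] [256.31346298 195.45807861]
```

View pics/v4.png

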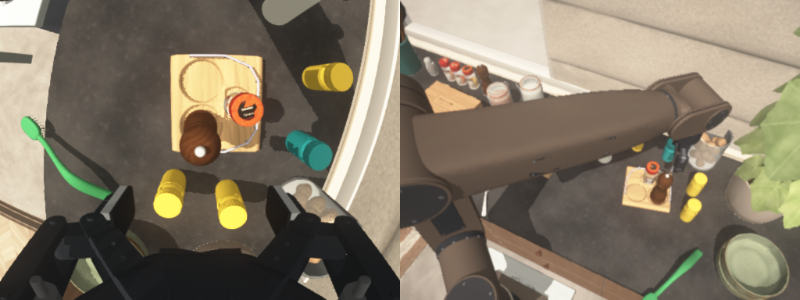

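The mill button (≈256,195) is exactly where predicted. Descending and gripping.

>>> send_rows:
  series: [0,0,-0.5,0,1,0,0,-1,0,1,0,0,-1,0,1,0,0,-1,0,1,0,0,-1,0,1,0,0,-0.7,0,1,0,0,-0.3,0,1,0,0,0,0,1,0,0,0,0,1]

```text
t: 10.78
eef_pos: [0.5475, -0.294, 0.1336]
tool_rot: [0.613, 0.79, 0.0, -0.0]
force: [0.8, -0.1, 0.7]
opening: 0.0854
grasp_force: 0.0
```

>>> send_rows:
  series: [0,0,0,0,0,0,0,0,0,-1,0,0,0,0,-1,0,0,0,0,-1,0,0,0,0,-1,0,0,0,0,-1,0,0,0,0,-1,0,0,0,0,-1,0,0,0,0,-1]

```text
t: 11.53
eef_pos: [0.5482, -0.2954, 0.1358]
tool_rot: [0.614, 0.789, -0.0, 0.002]
force: [-0.4, -0.6, 5.2]
opening: 0.0459
grasp_force: 62.0
```

>>> send_rows:
  series: [0,0,0.4,0,-1,0,0,0.8,0,-1,0,0,0.8,0,-1,0,0,0.4,0,-1,0,0.2,0,0,-1,-0.3,0.5,0,0,-1,-0.6,0.8,0,0,-1,-0.6,0.9,0,0,-1,0,0.9,0,0,-1,0,0.9,0,0,-1,0,0.9,0,0,-1,0,0.9,0,0,-1]

```text
t: 12.53
eef_pos: [0.5084, -0.1426, 0.1918]
tool_rot: [0.614, 0.789, -0.0, -0.002]
force: [0.2, 0.5, -1.9]
opening: 0.0461
grasp_force: 62.1
```

>>> send_rows:
  series: [0,0.9,0,0,-1,0,0.9,0,0,-1,0,0.9,0,0,-1,0,0.9,0,0,-1,0,0.9,0,0,-1,0,0.9,0,0,-1,0,0.9,0,0,-1,0,0.9,0,0,-1,0.3,0.5,0,0,-1,0.7,0.2,0,0,-1,0.8,0,0,0,-1,0.8,0,0,0,-1]

```text
t: 13.53
eef_pos: [0.574, 0.0543, 0.1917]
tool_rot: [0.613, 0.79, -0.001, -0.001]
force: [0.1, 0.1, -2.0]
opening: 0.0459
grasp_force: 62.1
```

>>> send_rows:
  series: [0.7,0,0,0,-1,0.4,0,0,0,-1,0,0,0,0,-1,0,0,-0.5,0,-1,0,0,-0.7,0,-1,0,0,-0.7,0,-1,0,0,-0.4,0,-1,0,0,-0.1,0,-1,0,0,0,0,-1]

```text
t: 14.28
eef_pos: [0.6007, 0.0532, 0.1319]
tool_rot: [0.614, 0.79, -0.001, -0.001]
force: [-0.1, 0.8, -1.8]
opening: 0.0461
grasp_force: 62.2
```

Run:
```python
from h import *
st(); snap("scene","s5")
```

```text
t 14.2833 p [0.6007 0.0532 0.1319] close 14.3 op 0.0461 F [-0.1  0.8 -1.8] g 62.2 j [-0.08  0.23  1.84 -0.    1.08 -0.33]
```

View pics/s5.png

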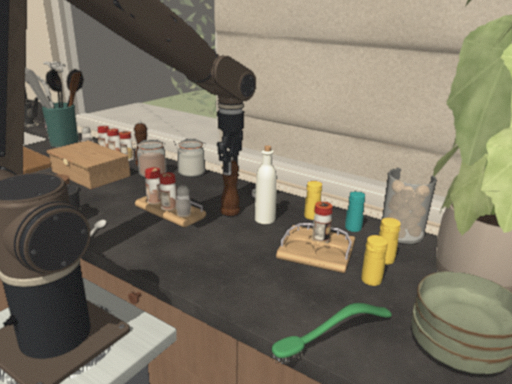

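The mill is upright beside the bottle at (231,195) and the jar alone is left on the board at (322,222). Setting the mill down.

>>> send_rows:
  series: [0,0,-0.12,0,-1,0,0,-0.06,0,-1,0,0,0,0,-1]

```text
t: 14.58
eef_pos: [0.6025, 0.0531, 0.1296]
tool_rot: [0.614, 0.79, 0.0, 0.0]
force: [-0.1, -0.5, -2.0]
opening: 0.0459
grasp_force: 62.2
```

>>> send_rows:
  series: [0,0,-0.04,0,-1,0,0,0,0,-1]

```text
t: 14.75
eef_pos: [0.6023, 0.0531, 0.1283]
tool_rot: [0.614, 0.79, 0.0, 0.0]
force: [-0.3, 1.0, -1.4]
opening: 0.0461
grasp_force: 62.2
```

>>> send_rows:
  series: [0,0,-0.04,0,-1,0,0,0,0,-1]

```text
t: 14.92
eef_pos: [0.6022, 0.0531, 0.127]
tool_rot: [0.614, 0.789, -0.0, -0.0]
force: [-0.6, -0.1, -1.8]
opening: 0.0457
grasp_force: 62.2
```

>>> send_rows:
  series: [0,0,-0.04,0,-1,0,0,0,0,-1]

```text
t: 15.08
eef_pos: [0.6022, 0.0531, 0.126]
tool_rot: [0.614, 0.789, 0.0, 0.0]
force: [0.3, 0.0, -1.8]
opening: 0.046
grasp_force: 62.2
```

>>> send_rows:
  series: [0,0,-0.04,0,-1,0,0,0,0,-1]

```text
t: 15.25
eef_pos: [0.6024, 0.053, 0.1259]
tool_rot: [0.614, 0.79, -0.0, 0.0]
force: [-1.6, 1.2, 1.3]
opening: 0.0459
grasp_force: 62.5
```

>>> send_rows:
  series: [0,0,0,0,-0.1,0,0,0,0,0.3,0,0,0,0,1,0,0,0,0,1,0,0,0,0,1,0,0,0,0,1,0,0,0.5,0,1,0,0,1,0,1,0,0,1,0,1,0,0,1,0,1,0,0,1,0,1,0,0,0.5,0,1]

```text
t: 16.25
eef_pos: [0.6037, 0.053, 0.2553]
tool_rot: [0.614, 0.79, 0.002, 0.003]
force: [-0.0, 0.4, 0.9]
opening: 0.0853
grasp_force: 0.0
```

>>> send_rows:
  series: [-0.5,0.4,0,-0.03,1,-0.7,0.6,0,-0.03,1,-0.7,0.6,0,-0.03,1,-0.7,0.6,0,-0.03,1,-0.7,0.6,0,-0.03,1,-0.5,0.4,0,-0.03,1,-0.3,0.3,0,-0.03,1,0,0,0,0,1,0,0,0,0,1]

```text
t: 17.0
eef_pos: [0.4996, 0.1408, 0.2503]
tool_rot: [0.734, 0.679, 0.0, 0.0]
force: [-0.2, -0.6, -0.1]
opening: 0.0857
grasp_force: 0.0
```

Run:
```python
from h import *
st(); im,o=wsnap("w6")
for X in((.50,.141,.1),(.6022,.053,.17),(.63,-.0495,.222)):print(wproj(im,X))
```

```text
t 17.0 p [0.4996 0.1408 0.2503] close -4.5 op 0.0857 F [-0.2 -0.6 -0.1] g 0.0 j [ 0.08 -0.08  1.94 -0.    1.28  0.16]
[256.34666265 178.69351123]
[372.61249813 279.74785489]
[399.58172483 382.62342768]
```

View pics/w6.png

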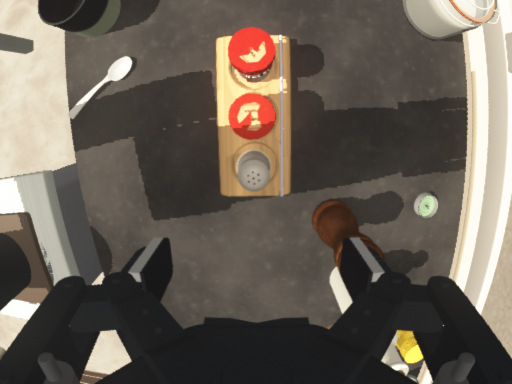

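The rack runs from (217,37) to (291,196), with the salt top at (255,177), the next jar's cap at (252,116) and the far jar's at (252,50).

Run:
```python
from h import *
im=load("w6")
for n,u,v,z in[("salt",255,177,.1),("FR",220,196,.02),("BR",290.5,195.5,.02),("FL",216.5,37.5,.02),("BL",289,36.5,.02),("well",253,170,.02),("jar2",252,116,.116),("jar1",251.5,49,.116)]:print(n,wz(im,u,v,z).round(4))
w4=load("w4")
h=cv2.cvtColor(w4["pixels"],cv2.COLOR_RGB2HSV);m=((h[...,0]<12)&(h[...,1]>190)&(h[...,2]>150)).astype(np.uint8);k,l,s,c=cv2.connectedComponentsWithStats(m)
for i in range(1,k):
    if s[i,4]>100:
        b=s[i];ct,_=cv2.findContours((l==i).astype(np.uint8),0,2);e=cv2.minEnclosingCircle(ct[0]);print(b,e,wz(w4,*e[0],.116).round(4))
for n,u,v in[("FL",170*1.28,56*1.28),("BL",261*1.28,54*1.28),("BR",262*1.28,151*1.28)]:print(n,wz(w4,u,v,.02).round(4))
```

```text
salt [0.4988 0.1429 0.1   ]
FR [0.4491 0.1028 0.02  ]
BR [0.5417 0.0962 0.02  ]
FL [0.4636 0.3077 0.02  ]
BL [0.5536 0.3016 0.02  ]
well [0.4953 0.134  0.02  ]
jar2 [0.501  0.2046 0.116 ]
jar1 [0.5055 0.2678 0.116 ]
[300 123  37  39 288] ((319.90155029296875, 141.9689178466797), 19.92521858215332) [ 0.6007 -0.2423  0.116 ]
FL [ 0.4683 -0.1895  0.02  ]
BL [ 0.6163 -0.1456  0.02  ]
BR [ 0.6662 -0.3103  0.02  ]
```

Rack centre is near (0.502, 0.202), yaw -4°, so its right well is near (0.4976, 0.139). Now the salt.

>>> send_rows:
  series: [0,0.05,-0.5,0,1,0,0,-1,0,1,0,0,-1,0,1,0,0,-1,0,1,0,0,-1,0,1,0,0,-1,0,1,0,0,-1,0,1,0,0,-0.7,0,1,0,0,-0.4,0,1,0,0,0,0,1,0,0,0,0,1]

```text
t: 17.97
eef_pos: [0.4998, 0.1415, 0.0596]
tool_rot: [0.735, 0.678, -0.0, -0.0]
force: [0.3, 0.0, 0.8]
opening: 0.0853
grasp_force: 0.0
```

>>> send_rows:
  series: [0,0,0,0,0,0,0,0,0,-1,0,0,0,0,-1,0,0,0,0,-1,0,0,0,0,-1,0,0,0,0,-1,0,0,0,0,-1,0,0,0,0,-1,0,0,0,0,-1]

```text
t: 18.72
eef_pos: [0.5, 0.142, 0.0613]
tool_rot: [0.735, 0.678, 0.0, 0.0]
force: [-2.4, -0.8, 5.3]
opening: 0.0327
grasp_force: 57.6
```

>>> send_rows:
  series: [0,0,0.4,0,-1,0,0,0.8,0,-1,0,0,0.8,0,-1,0,0,0.4,0,-1,-0.1,-0.4,0,0,-1,-0.2,-0.8,0,0,-1,-0.2,-1,0,0,-1,-0.2,-1,0,0,-1,-0.1,-0.8,0,0,-1,0,-0.6,0,0,-1,0,0,0,0,-1,0,0,0,0,-1]

```text
t: 19.72
eef_pos: [0.4789, 0.0261, 0.1192]
tool_rot: [0.736, 0.677, -0.0, -0.001]
force: [-0.3, -0.6, -0.1]
opening: 0.0328
grasp_force: 57.7
```

>>> send_rows:
  series: [0,0,-0.5,0,-1,0,0,-0.7,0,-1,0,0,-0.7,0,-1,0,0,-0.4,0,-1,0,0,-0.2,0,-1,0,0,0,0,-1,0,0,0,0,-1]

```text
t: 20.3
eef_pos: [0.4799, 0.0272, 0.0577]
tool_rot: [0.735, 0.678, 0.0, -0.0]
force: [-0.3, -0.1, -0.9]
opening: 0.0331
grasp_force: 57.7
```

Opening of 33 mm suggests the cap is what is held, so I'll check.

Run:
```python
from h import *
a=snap("scene","s7")["pixels"];b,_=wsnap("w7");b=b["pixels"]
u=proj(load("s7"),np.array([.48,.027,.045])).astype(int);print(u)
cv2.imwrite("pics/v7.png",np.hstack([cv2.resize(a[u[1]-50:u[1]+50,u[0]-50:u[0]+50],(400,400),interpolation=2),cv2.resize(b[:,56:456][:,:384],(400,400))])[:,:,::-1])
```

```text
[210 216]
```

View pics/v7.png

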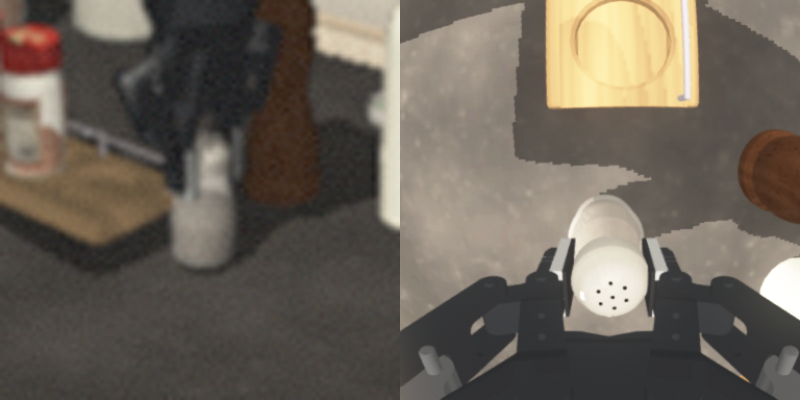

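Salt is held upright at its waist and nothing else is touched. Setting it down.

>>> send_rows:
  series: [0,0,-0.16,0,-1,0,0,-0.04,0,-1,0,0,0,0,-1,0,0,0,0,-1]

```text
t: 20.73
eef_pos: [0.4797, 0.0268, 0.0527]
tool_rot: [0.735, 0.678, 0.0, 0.0]
force: [0.3, 0.2, -1.0]
opening: 0.0327
grasp_force: 57.7
```

>>> send_rows:
  series: [0,0,-0.04,0,-1,0,0,0,0,-1]

```text
t: 20.9
eef_pos: [0.4797, 0.0269, 0.0515]
tool_rot: [0.735, 0.678, 0.0, -0.0]
force: [0.8, -0.6, -1.1]
opening: 0.0325
grasp_force: 57.7
```

>>> send_rows:
  series: [0,0,-0.04,0,-1,0,0,0,0,-1]

```text
t: 21.07
eef_pos: [0.4799, 0.0268, 0.0514]
tool_rot: [0.735, 0.678, -0.0, -0.0]
force: [-1.7, 0.8, 5.3]
opening: 0.0328
grasp_force: 58.8
```

>>> send_rows:
  series: [0,0,0,0,-0.1,0,0,0,0,0.4,0,0,0,0,1,0,0,0,0,1,0,0,0,0,1,0,0,0.5,0,1,0,0,1,0,1,0,0,1,0,1,0,0,1,0,1,0,0,1,0,1,0,0,1,0,1,0.2,-0.5,0.5,0,1]

```text
t: 22.07
eef_pos: [0.4856, 0.0151, 0.204]
tool_rot: [0.734, 0.679, 0.002, 0.002]
force: [1.2, 0.6, 0.6]
opening: 0.0852
grasp_force: 0.0
```

>>> send_rows:
  series: [0.4,-0.9,0,0,1,0.4,-0.9,0,0,1,0.4,-0.9,0,0,1,0.4,-0.9,0,0,1,0.4,-0.9,0,0,1,0.4,-0.9,0,0,1,0.4,-1,0,0,1,0.4,-1,0,0,1,0.4,-1,0,0,1,0.5,-1,0,0,1,0.4,-0.8,0,0,1,0,0,0,0,1]

```text
t: 23.07
eef_pos: [0.5979, -0.2453, 0.1994]
tool_rot: [0.736, 0.677, -0.0, 0.001]
force: [-0.2, -0.1, 0.3]
opening: 0.0857
grasp_force: 0.0
```

Run:
```python
from h import *
o=st(); w4,o=wsnap("w8")
h=cv2.cvtColor(w4["pixels"],cv2.COLOR_RGB2HSV);m=((h[...,0]<12)&(h[...,1]>180)&(h[...,2]>130)).astype(np.uint8);k,l,s,c=cv2.connectedComponentsWithStats(m)
for i in range(1,k):
    if s[i,4]>100:
        ct,_=cv2.findContours((l==i).astype(np.uint8),0,2);e=cv2.minEnclosingCircle(ct[0]);print(s[i],e,wz(w4,*e[0],.116).round(4))
print(wproj(w4,(.6,-.241,.116)))
```

```text
t 23.0667 p [ 0.5979 -0.2453  0.1994] close -4.8 op 0.0857 F [-0.2 -0.1  0.3] g 0.0 j [-0.55  0.25  1.68 -0.    1.21 -0.46]
[228 163  53  53 851] ((254.5, 190.5), 27.613502502441406) [ 0.5972 -0.2391  0.116 ]
[258.24758879 192.56881269]
```

View pics/w8.png

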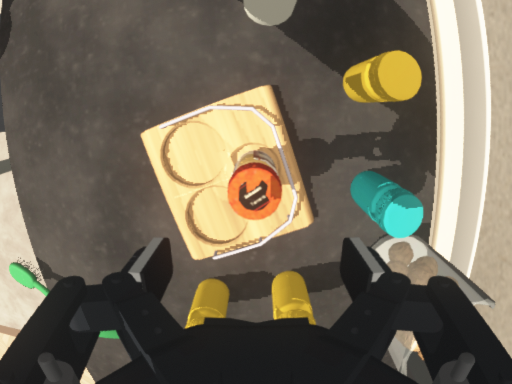

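The orange-capped jar sits at (254,190), i.e. (0.597, -0.240), and the empty front wells are visible. Going down on it.

>>> send_rows:
  series: [0,0.2,-0.5,0,1,0,0,-1,0,1,0,0,-1,0,1,0,0,-1,0,1,0,0,-0.7,0,1,0,0,-0.4,0,1,0,0,0,0,1,0,0,0,0,1]

```text
t: 23.78
eef_pos: [0.5968, -0.2347, 0.085]
tool_rot: [0.735, 0.678, -0.0, -0.001]
force: [0.2, 0.1, -0.1]
opening: 0.0856
grasp_force: 0.0
```

>>> send_rows:
  series: [0,0,0,0,0,0,0,0,0,-1,0,0,0,0,-1,0,0,0,0,-1,0,0,0,0,-1,0,0,0,0,-1,0,0,0,0,-1,0,0,0,0,-1]

```text
t: 24.45
eef_pos: [0.5982, -0.2363, 0.0874]
tool_rot: [0.735, 0.678, 0.0, 0.001]
force: [-0.8, -0.7, 5.2]
opening: 0.0432
grasp_force: 61.2
```

>>> send_rows:
  series: [0,0,0.4,0,-1,0,0,0.8,0,-1,0,0,0.9,0,-1,0,0,0.9,0,-1,0,0,0.9,0,-1,0,0,0.6,0,-1,0,0,0,0,-1,0,0,0,0,-1]

```text
t: 25.12
eef_pos: [0.5973, -0.2357, 0.1987]
tool_rot: [0.735, 0.678, 0.0, 0.001]
force: [-0.6, 0.0, -0.2]
opening: 0.0428
grasp_force: 61.0
```

>>> send_rows:
  series: [-0.5,0.3,0,0,-1,-1,0.6,0,0,-1,-1,1,0,0,-1,-1,1,0,0,-1,-0.47,1,0,0,-1,0,1,0,0,-1,0,1,0,0,-1,0,1,0,0,-1,0,1,0,0,-1,0,1,0,0,-1,0,1,0,0,-1,0,1,0,0,-1]

```text
t: 26.12
eef_pos: [0.4963, 0.0382, 0.1956]
tool_rot: [0.735, 0.678, -0.001, -0.002]
force: [0.7, 0.7, -0.9]
opening: 0.0429
grasp_force: 61.2
```

>>> send_rows:
  series: [0,1,0,0,-1,0,1,0,0,-1,0,1,0,0,-1,0,0.7,0,0,-1,0,0.5,0,0,-1,0,0,0,0,-1,0,0,0,0,-1,0,0,0,0,-1]

```text
t: 26.78
eef_pos: [0.4976, 0.1411, 0.1973]
tool_rot: [0.735, 0.678, -0.001, -0.0]
force: [0.5, -0.1, -1.1]
opening: 0.0429
grasp_force: 61.2
```

Run:
```python
from h import *
o=st(); im,o=wsnap("w9"); e=o["eef_pos"]
for y in (0,-.003):print(wproj(im,(e[0],e[1]+y,e[2]+.032)), wproj(im,(e[0],e[1]+y,e[2]-.074)))
t=np.linspace(0,6.28,9)[:-1]
print([tuple(wproj(im,(.4976+.0285*np.cos(a),.1393+.0285*np.sin(a),.02)).round(0)) for a in t])
```

```text
t 26.7833 p [0.4976 0.1411 0.1973] close -4.6 op 0.0429 F [ 0.5 -0.1 -1.1] g 61.2 j [ 0.08 -0.03  1.99 -0.    1.18  0.16]
[256.06643068 275.32344728] [256.19890102 201.678397  ]
[256.62099353 281.01359378] [256.51533067 205.37692063]
[(np.float64(282.0), np.float64(173.0)), (np.float64(273.0), np.float64(155.0)), (np.float64(254.0), np.float64(149.0)), (np.float64(236.0), np.float64(158.0)), (np.float64(231.0), np.float64(177.0)), (np.float64(240.0), np.float64(194.0)), (np.float64(258.0), np.float64(199.0)), (np.float64(276.0), np.float64(191.0))]
```

View pics/w9.png

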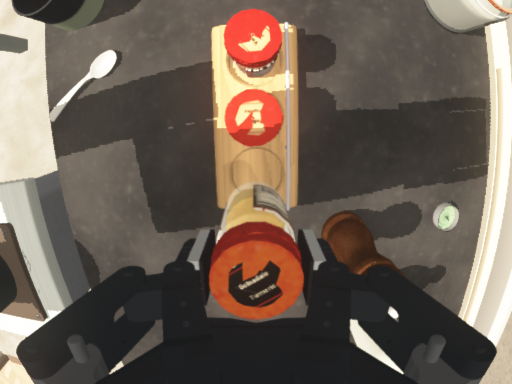

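The well rim is centred at (257,172) and the cap at (257,276), so they are aligned within about 1–2 mm. Lowering.

>>> send_rows:
  series: [0,0,-0.5,0,-1,0,0,-0.8,0,-1,0,0,-0.8,0,-1,0,0,-0.8,0,-1,0,0,-0.7,0,-1,0,0,-0.4,0,-1,0,0,0,0,-1,0,0,0,0,-1]

```text
t: 27.5
eef_pos: [0.4977, 0.1414, 0.0975]
tool_rot: [0.735, 0.678, -0.001, -0.0]
force: [0.4, -0.0, -0.8]
opening: 0.0431
grasp_force: 61.2
```

>>> send_rows:
  series: [0,0,-0.12,0,-1,0,0,-0.12,0,-1,0,0,0,0,-1,0,0,0,0,-1]

```text
t: 27.83
eef_pos: [0.4982, 0.1419, 0.0926]
tool_rot: [0.735, 0.678, 0.0, 0.0]
force: [-0.5, 0.7, -0.9]
opening: 0.0426
grasp_force: 61.2
```

Inside the well rim without contact. Continuing in small steps.

>>> send_rows:
  series: [0,0,-0.1,0,-1,0,0,-0.06,0,-1,0,0,0,0,-1]

```text
t: 28.08
eef_pos: [0.4977, 0.1419, 0.0878]
tool_rot: [0.735, 0.678, -0.0, -0.0]
force: [0.1, 0.1, -1.4]
opening: 0.0428
grasp_force: 61.2
```

>>> send_rows:
  series: [0,0,-0.04,0,-1,0,0,0,0,-1]

```text
t: 28.25
eef_pos: [0.498, 0.1419, 0.0875]
tool_rot: [0.735, 0.678, -0.0, -0.0]
force: [-1.6, 0.3, 2.9]
opening: 0.0432
grasp_force: 61.5
```

>>> send_rows:
  series: [0,0,-0.04,0,-1,0,0,0,0,-1]

```text
t: 28.42
eef_pos: [0.4982, 0.142, 0.0874]
tool_rot: [0.735, 0.678, -0.0, -0.0]
force: [-3.0, 0.5, 6.9]
opening: 0.0428
grasp_force: 62.0
```

>>> send_rows:
  series: [0,0,0,0,0,0,0,0,0,0.5,0,0,0,0,1,0,0,0,0,1,0,0,0,0,1,0,0,0.5,0,1,0,0,1,0,1,0,0,1,0,1,0,0,1,0,1,0,0,0.5,0,1,0,0,0,0,1]

```text
t: 29.33
eef_pos: [0.5001, 0.1421, 0.1897]
tool_rot: [0.735, 0.678, 0.003, 0.002]
force: [0.3, 0.3, 0.8]
opening: 0.0855
grasp_force: 0.0
```

>>> send_rows:
  series: [-0.1,-0.6,0,0,1,-0.2,-1,0,0,1,-0.2,-1,0,0,1,-0.2,-1,0,0,1,0,-1,0,0,1,0,0,0,0,1,0,0,0,0,1]

```text
t: 29.92
eef_pos: [0.4796, 0.0262, 0.1843]
tool_rot: [0.736, 0.677, -0.001, -0.001]
force: [0.2, 0.3, -0.9]
opening: 0.0856
grasp_force: 0.0
```

Run:
```python
from h import *
o=st(); im,o=wsnap("w10"); e=o["eef_pos"];print(wproj(im,(.48,.027,.09)))
```

```text
t 29.9167 p [0.4796 0.0262 0.1843] close -4.8 op 0.0856 F [ 0.2  0.3 -0.9] g 0.0 j [-0.16 -0.11  2.09  0.    1.16 -0.07]
[256.76801597 193.45622373]
```

View pics/w10.png

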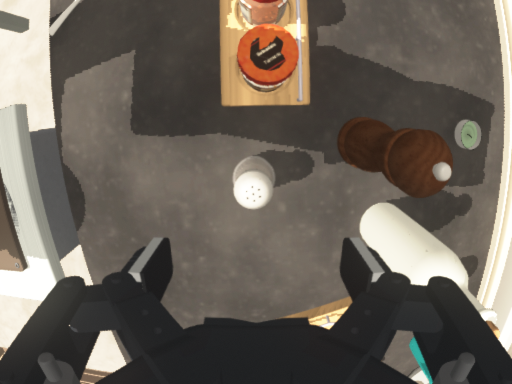

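The spice jar is in the rack (268,55) and salt stands at (255,189). Picking the salt up.

>>> send_rows:
  series: [0,0,-0.5,0,1,0,0,-1,0,1,0,0,-1,0,1,0,0,-1,0,1,0,0,-1,0,1,0,0,-0.5,0,1,0,0,-0.3,0,1,0,0,0,0,1,0,0,0,0,1]

```text
t: 30.72
eef_pos: [0.4805, 0.0275, 0.0535]
tool_rot: [0.735, 0.678, -0.0, -0.0]
force: [-0.0, 0.6, 0.3]
opening: 0.0853
grasp_force: 0.0
```

>>> send_rows:
  series: [0,0,0,0,0,0,0,0,0,-1,0,0,0,0,-1,0,0,0,0,-1,0,0,0,0,-1,0,0,0,0,-1,0,0,0,0,-1,0,0,0,0,-1,0,0,0,0,-1]

```text
t: 31.47
eef_pos: [0.4808, 0.0268, 0.0546]
tool_rot: [0.735, 0.678, 0.0, 0.0]
force: [-2.2, 0.2, 6.0]
opening: 0.0319
grasp_force: 57.2
```

>>> send_rows:
  series: [0,0,0.4,0,-1,0,0,0.8,0,-1,0,0,0.9,0,-1,0,0,0.9,0,-1,0,-0.5,0.5,0,-1,0.2,-0.8,0,0,-1,0.4,-1,0,0,-1,0.4,-1,0,0,-1,0.4,-1,0,0,-1,0.5,-1,0,0,-1,0.5,-1,0,0,-1,0.5,-1,0,0,-1]

```text
t: 32.47
eef_pos: [0.5532, -0.1569, 0.1412]
tool_rot: [0.735, 0.678, 0.0, 0.0]
force: [0.8, -0.1, -1.8]
opening: 0.0323
grasp_force: 57.3
```

>>> send_rows:
  series: [0.5,-1,0,0,-1,0.5,-1,0,0,-1,0.5,-0.8,0,0,-1,0.3,-0.5,0,0,-1,0,0,0,0,-1,0,0,0,0,-1,0,0,0,0,-1]

```text
t: 33.05
eef_pos: [0.5973, -0.2374, 0.1407]
tool_rot: [0.735, 0.678, -0.0, -0.001]
force: [-0.0, 0.2, -1.0]
opening: 0.0324
grasp_force: 57.3
```

Run:
```python
from h import *
o=st(); im,o=wsnap("w11"); e=o["eef_pos"]
print(wproj(im,(e[0],e[1],e[2]+.038)), wproj(im,(e[0],e[1],e[2]-.05)))
t=np.linspace(0,6.28,9)[:-1]
print([tuple(map(int,wproj(im,(.5973+.0285*np.cos(a),-.2404+.0285*np.sin(a),.02)))) for a in t])
```

```text
t 33.05 p [ 0.5973 -0.2374  0.1407] close -4.6 op 0.0324 F [-0.   0.2 -1. ] g 57.3 j [-0.54  0.3   1.73  0.    1.11 -0.46]
[256.0708369  282.67510816] [256.16416242 212.32822718]
[(287, 187), (276, 166), (253, 159), (232, 169), (225, 191), (236, 211), (258, 218), (279, 208)]
```

View pics/w11.png

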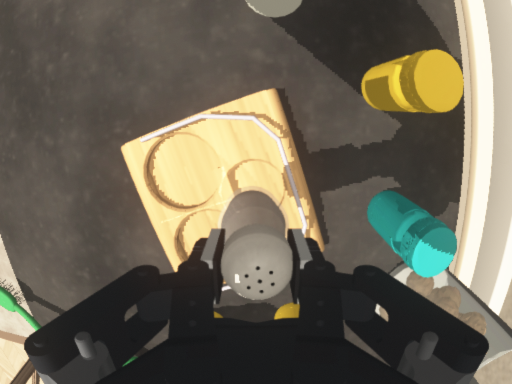

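The back well is at (255,188), as predicted, and the salt is about 4–5 mm toward +y of it. Correcting and lowering.

>>> send_rows:
  series: [0,-0.2,-0.4,0,-1,0,0,-0.7,0,-1,0,0,-0.7,0,-1,0,0,-0.4,0,-1,0,0,-0.2,0,-1,0,0,0,0,-1,0,0,0,0,-1]

```text
t: 33.68
eef_pos: [0.5981, -0.2431, 0.0812]
tool_rot: [0.735, 0.678, 0.0, 0.0]
force: [0.2, -0.4, -1.0]
opening: 0.0327
grasp_force: 57.3
```

>>> send_rows:
  series: [0,0,-0.12,0,-1,0,0,-0.12,0,-1,0,0,0,0,-1]

```text
t: 33.93
eef_pos: [0.598, -0.2432, 0.0752]
tool_rot: [0.735, 0.678, 0.0, 0.0]
force: [-0.4, 0.6, -1.2]
opening: 0.0321
grasp_force: 57.3
```

>>> send_rows:
  series: [0,0,-0.1,0,-1,0,0,-0.06,0,-1,0,0,0,0,-1]

```text
t: 34.18
eef_pos: [0.5977, -0.2431, 0.0707]
tool_rot: [0.735, 0.678, -0.0, -0.0]
force: [-0.1, 0.2, -1.1]
opening: 0.0318
grasp_force: 57.3
```

>>> send_rows:
  series: [0,0,-0.1,0,-1,0,0,-0.06,0,-1,0,0,0,0,-1,0,0,0,0,-1]

```text
t: 34.52
eef_pos: [0.5978, -0.2431, 0.0668]
tool_rot: [0.735, 0.678, -0.0, -0.0]
force: [0.7, 1.1, -1.2]
opening: 0.0324
grasp_force: 57.3
```

>>> send_rows:
  series: [0,0,-0.04,0,-1,0,0,0,0,-1,0,0,0,0,-1]

```text
t: 34.77
eef_pos: [0.5979, -0.2431, 0.066]
tool_rot: [0.735, 0.678, -0.0, -0.0]
force: [0.3, -0.6, -1.6]
opening: 0.0325
grasp_force: 57.3
```

>>> send_rows:
  series: [0,0,-0.04,0,-1,0,0,0,0,-1]

```text
t: 34.93
eef_pos: [0.5979, -0.2431, 0.0649]
tool_rot: [0.735, 0.678, -0.0, -0.0]
force: [-0.5, -0.7, -1.6]
opening: 0.0324
grasp_force: 57.3
```

>>> send_rows:
  series: [0,0,-0.04,0,-1,0,0,0,0,-1]

```text
t: 35.1
eef_pos: [0.5981, -0.2433, 0.0647]
tool_rot: [0.735, 0.678, -0.0, 0.0]
force: [-1.4, -0.0, 1.7]
opening: 0.0323
grasp_force: 58.0
```

>>> send_rows:
  series: [0,0,-0.03,0,-1,0,0,0,0,-1]

```text
t: 35.27
eef_pos: [0.5981, -0.2434, 0.0647]
tool_rot: [0.735, 0.678, -0.0, 0.0]
force: [-2.7, 1.4, 4.6]
opening: 0.032
grasp_force: 58.7
```

All 14 viewed pictures are used, so from here I check by masks and numbers. Release, rise, go over to the mill.

>>> send_rows:
  series: [0,0,0,0,-0.1,0,0,0,0,0.4,0,0,0,0,1,0,0,0,0,1,0,0,0,0,1,0,0,0.4,0,1,0,0,1,0,1,0,0,1,0,1,0,0,1,0,1,0,0,1,0,1,0,0,1,0,1,0,0,1,0,1]

```text
t: 36.27
eef_pos: [0.5979, -0.2431, 0.2255]
tool_rot: [0.735, 0.678, 0.0, 0.0]
force: [0.8, -0.5, -1.2]
opening: 0.0855
grasp_force: 0.0
```

>>> send_rows:
  series: [0,0,1,0,1,0,0,0.2,0,1,0,0,0,0,1,0,0,0,0,1]

```text
t: 36.6
eef_pos: [0.5976, -0.2429, 0.2526]
tool_rot: [0.735, 0.678, -0.0, -0.0]
force: [-0.4, 0.5, -0.2]
opening: 0.0856
grasp_force: 0.0
```

Run:
```python
from h import *
o=st(); im,o=wsnap("w12"); e=o["eef_pos"]
p=im["pixels"];h=cv2.cvtColor(p,cv2.COLOR_RGB2HSV)
x,y=map(int,wproj(im,(.598,-.24,.09)));print(x,y)
g=h[y-40:y+40,x-40:x+40]; m=((g[...,1]<60)&(g[...,2]>60)).astype(np.uint8)
k,l,s,c=cv2.connectedComponentsWithStats(m)
for i in range(1,k):
    if s[i,4]>60:print(s[i],c[i]+[x-40,y-40],wz(im,*(c[i]+[x-40,y-40]),.09).round(4))
for r in m[::3]:print("".join(".#"[v] for v in r[::2]))
```

```text
t 36.6 p [ 0.5976 -0.2429  0.2526] close -4.6 op 0.0856 F [-0.4  0.5 -0.2] g 0.0 j [-0.54  0.21  1.63  0.    1.3  -0.46]
256 173
[ 55   0  21  80 269] [283.17100372 174.30483271] [ 0.6263 -0.243   0.09  ]
[ 19  25  34  34 855] [251.86783626 174.65964912] [ 0.5933 -0.2408  0.09  ]
............................##.........#
............................##.........#
.............................##.........
.............................##.........
..............................##........
........#......................#........
........#......................##.......
........#.......................#.......
................................##......
.............##..####............#......
............############.........##.....
..........#.#############.........#.....
..........#################.......##....
...........################........#....
...........################........##...
...........################........##...
...........###############..........##..
............#############...........##..
.............###########.............#..
................######..............##..
....................................##..
....................................#...
...................................##...
...................................##...
..................................##....
..................................##....
................................##......
```

Salt stands upright in the back well (blob at about (0.595,-0.241)). Now to the mill.

>>> send_rows:
  series: [-0.3,0.3,0,0.027,1,-0.4,0.7,0,0.027,1,-0.4,1,0,0.027,1,-0.3,1,0,0.027,1,0,1,0,0.027,1,0,1,0,0.027,1,0,1,0,0.027,1,0,1,0,0.027,1,0,1,0,0,1,0.3,1,0,0,1,0.5,1,0,0,1,0.5,0.9,0,0,1]

```text
t: 37.65
eef_pos: [0.5944, 0.0311, 0.2505]
tool_rot: [0.61, 0.793, -0.001, -0.002]
force: [-0.1, -0.1, 1.0]
opening: 0.0855
grasp_force: 0.0
```

>>> send_rows:
  series: [0.28,0.6,0,0,1,0,0.36,0,0,1,0,0,0,0,1,0,0,0,0,1,0,0,0,0,1]

```text
t: 38.07
eef_pos: [0.6018, 0.0525, 0.2524]
tool_rot: [0.61, 0.792, -0.001, -0.001]
force: [-0.8, -1.0, -0.5]
opening: 0.0853
grasp_force: 0.0
```

Run:
```python
from h import *
o=st(); im,o=wsnap("w13")
p=im["pixels"];h=cv2.cvtColor(p,cv2.COLOR_RGB2HSV)
x,y=map(int,wproj(im,(.6022,.053,.17)));print(x,y)
g=h[y-35:y+35,x-35:x+35]; m=((g[...,1]<70)&(g[...,2]>110)).astype(np.uint8)
k,l,s,c=cv2.connectedComponentsWithStats(m)
for i in range(1,k):
    if s[i,4]>15:print(s[i],c[i]+[x-35,y-35],wz(im,*(c[i]+[x-35,y-35]),.17).round(4))
```

```text
t 38.0667 p [0.6018 0.0525 0.2524] close 14.8 op 0.0853 F [-0.8 -1.  -0.5] g 0.0 j [-0.08  0.12  1.73 -0.    1.29 -0.34]
256 198
[ 27  26  15  15 181] [255.1878453 195.8121547] [0.6005 0.0545 0.17  ]
[ 14  53  42  17 534] [255.44569288 225.35580524] [0.6071 0.0302 0.17  ]
```

>>> send_rows:
  series: [-0.03,0.07,-0.5,0,1,0,0,-1,0,1,0,0,-1,0,1,0,0,-1,0,1,0,0,-1,0,1,0,0,-0.4,0,1,0,0,-0.2,0,1,0,0,0,0,1,0,0,0,0,1]

```text
t: 38.87
eef_pos: [0.6025, 0.0548, 0.127]
tool_rot: [0.61, 0.792, 0.001, 0.001]
force: [0.1, -0.3, -0.5]
opening: 0.0852
grasp_force: 0.0
```

>>> send_rows:
  series: [0,0,0,0,0,0,0,0,0,-1,0,0,0,0,-1,0,0,0,0,-1,0,0,0,0,-1,0,0,0,0,-1,0,0,0,0,-1,0,0,0,0,-1,0,0,0,0,-1]

```text
t: 39.62
eef_pos: [0.6029, 0.055, 0.1278]
tool_rot: [0.61, 0.792, 0.001, 0.001]
force: [-0.5, 0.3, 6.2]
opening: 0.0461
grasp_force: 61.9
```

>>> send_rows:
  series: [0,0,0.4,0,-1,0,0,0.8,0,-1,0,0,0.8,0,-1,-0.3,0,0.6,0,-1,-0.8,0,0.2,0,-1,-0.9,0,0,0,-1,-0.9,-0.3,0,0,-1,-0.6,-0.7,0,0,-1,0,-1,0,0,-1,0,-1,0,0,-1,0,-1,0,0,-1,0,-1,0,0,-1]

```text
t: 40.62
eef_pos: [0.5133, -0.0706, 0.1954]
tool_rot: [0.61, 0.793, -0.0, -0.001]
force: [-0.7, -0.1, -1.6]
opening: 0.0462
grasp_force: 62.1
```

>>> send_rows:
  series: [0,-1,0,0,-1,0,-1,0,0,-1,0,-1,0,0,-1,0,-1,0,0,-1,0,-1,0,0,-1,0.2,-1,0,0,-1,0.4,-1,0,0,-1,0.4,-0.9,0,0,-1,0.3,-0.6,0,0,-1,0.2,-0.4,0,0,-1,0,0,0,0,-1,0,0,0,0,-1]

```text
t: 41.62
eef_pos: [0.5512, -0.2919, 0.1951]
tool_rot: [0.61, 0.792, 0.0, -0.001]
force: [0.3, 0.6, -1.6]
opening: 0.046
grasp_force: 62.1
```

Run:
```python
from h import *
o=st()
```

```text
t 41.6167 p [ 0.5512 -0.2919  0.1951] close 14.8 op 0.046 F [ 0.3  0.6 -1.6] g 62.1 j [-0.65  0.21  1.74  0.    1.2  -0.91]
```

>>> send_rows:
  series: [0.03,-0.05,-0.5,0,-1,0,0,-0.7,0,-1,0,0,-0.5,0,-1,0,0,-0.2,0,-1,0,0,0,0,-1,0,0,0,0,-1]

```text
t: 42.12
eef_pos: [0.5523, -0.2931, 0.1479]
tool_rot: [0.61, 0.793, -0.0, -0.0]
force: [0.4, 0.2, -1.3]
opening: 0.0459
grasp_force: 62.1
```

>>> send_rows:
  series: [0,0,-0.12,0,-1,0,0,-0.12,0,-1,0,0,0,0,-1]

```text
t: 42.37
eef_pos: [0.5525, -0.2937, 0.1424]
tool_rot: [0.61, 0.792, -0.0, 0.0]
force: [-1.1, 0.2, -1.9]
opening: 0.0462
grasp_force: 62.1
```

>>> send_rows:
  series: [0,0,-0.08,0,-1,0,0,-0.04,0,-1,0,0,0,0,-1]

```text
t: 42.62
eef_pos: [0.5523, -0.2936, 0.1391]
tool_rot: [0.61, 0.792, 0.0, -0.0]
force: [-0.0, -0.5, -1.7]
opening: 0.0456
grasp_force: 62.1
```

>>> send_rows:
  series: [0,0,-0.04,0,-1,0,0,0,0,-1,0,0,0,0,-1]

```text
t: 42.87
eef_pos: [0.5524, -0.2936, 0.1383]
tool_rot: [0.61, 0.792, -0.0, -0.0]
force: [-0.4, -0.3, -1.8]
opening: 0.0459
grasp_force: 62.1
```

>>> send_rows:
  series: [0,0,-0.04,0,-1,0,0,0,0,-1]

```text
t: 43.03
eef_pos: [0.5527, -0.2939, 0.1379]
tool_rot: [0.61, 0.792, -0.0, 0.0]
force: [-0.6, 1.5, 2.0]
opening: 0.0457
grasp_force: 62.3
```

>>> send_rows:
  series: [0,0,-0.03,0,-1,0,0,0,0,-1]

```text
t: 43.2
eef_pos: [0.5529, -0.2942, 0.1379]
tool_rot: [0.61, 0.792, -0.0, 0.001]
force: [-0.4, -0.3, 4.0]
opening: 0.0463
grasp_force: 62.6
```

>>> send_rows:
  series: [0,0,0,0,0,0,0,0,0,0.5,0,0,0,0,1,0,0,0,0,1,0,0,0,0,1,0,0,0.5,0,1,0,0,1,0,1,0,0,1,0,1,0,0,1,0,1,0,0,1,0,1,0,0,1,0,1,0.2,0.4,0,0,1]

```text
t: 44.2
eef_pos: [0.5593, -0.2863, 0.2824]
tool_rot: [0.611, 0.792, -0.0, 0.006]
force: [0.2, -0.3, 1.6]
opening: 0.0857
grasp_force: 0.0
```

>>> send_rows:
  series: [0.3,1,0,0,1,0.3,1,0,0,1,0.3,1,0,0,1,0.3,1,0,0,1,0.3,1,0,0,1,0.3,1,0,0,1,0.3,1,0,0,1,0.3,1,0,0,1,0.3,0.9,0,0,1,0.18,0.5,0,0,1,0,0,0,0,1,0,0,0,0,1]

```text
t: 45.2
eef_pos: [0.6294, -0.0484, 0.274]
tool_rot: [0.609, 0.793, -0.0, 0.0]
force: [-0.1, -0.7, -0.6]
opening: 0.0852
grasp_force: 0.0
```

Run:
```python
from h import *
o=st(); im,o=wsnap("w14");snap("side","d14");snap("scene","s14")
p=im["pixels"];h=cv2.cvtColor(p,cv2.COLOR_RGB2HSV)
x,y=map(int,wproj(im,(.6297,-.0494,.222)));print(x,y)
g=h[y-40:y+40,x-40:x+40]; m=((g[...,0]>5)&(g[...,0]<25)&(g[...,1]>60)&(g[...,2]>70)).astype(np.uint8)
k,l,s,c=cv2.connectedComponentsWithStats(m)
for i in range(1,k):
    if s[i,4]>30:print(s[i],c[i]+[x-40,y-40],wz(im,*(c[i]+[x-40,y-40]),.218).round(4))
# lip (white)
m=((g[...,1]<50)&(g[...,2]>150)).astype(np.uint8);k,l,s,c=cv2.connectedComponentsWithStats(m)
for i in range(1,k):
    if s[i,4]>30:print("w",s[i],c[i]+[x-40,y-40])
# button of the mill in scene/side
for n in("s14","d14"):
    q=load(n);print(n,proj(q,np.array([.5529,-.294,.18])).round(1),proj(q,np.array([.63,-.05,.222])).round(1))
```

```text
t 45.2 p [ 0.6294 -0.0484  0.274 ] close 14.9 op 0.0852 F [-0.1 -0.7 -0.6] g 0.0 j [-0.24  0.16  1.65 -0.    1.33 -0.5 ]
256 212
[ 26  24  27  30 643] [254.99066874 210.40435459] [ 0.6289 -0.0493  0.218 ]
[  0  48  25  32 624] [226.12980769 235.6650641 ] [ 0.6134 -0.0739  0.218 ]
[ 70  55  10  25 205] [290.96585366 240.75609756] [ 0.6608 -0.0657  0.218 ]
w [   9    0   59   56 1942] [254.07981462 190.76879506]
s14 [337.5 191.4] [267.4 145.4]
d14 [342.4 221.2] [264.9 155.9]
```

>>> send_rows:
  series: [0,0,-0.5,0,1,0,0,-1,0,1,0,0,-1,0,1,0,0,-1,0,1,0,0,-0.5,0,1,0,0,-0.1,0,1,0,0,0,0,1,0,0,0,0,1]

```text
t: 46.02
eef_pos: [0.6302, -0.0492, 0.1729]
tool_rot: [0.61, 0.792, 0.0, 0.001]
force: [-0.1, -0.2, 0.8]
opening: 0.0855
grasp_force: 0.0
```

>>> send_rows:
  series: [0,0,0,0,0,0,0,0,0,-1,0,0,0,0,-1,0,0,0,0,-1,0,0,0,0,-1,0,0,0,0,-1,0,0,0,0,-1,0,0,0,0,-1,0,0,0,0,-1]

```text
t: 46.77
eef_pos: [0.6299, -0.0487, 0.1726]
tool_rot: [0.61, 0.792, 0.0, 0.001]
force: [-1.1, 0.3, 6.3]
opening: 0.0292
grasp_force: 58.9
```

>>> send_rows:
  series: [0,0,0.4,0,-1,0,0,0.8,0,-1,0,0,0.8,0,-1,0,0,0.6,0,-1,0,0,0.2,0,-1,0,0,0,0,-1]

```text
t: 47.27
eef_pos: [0.6296, -0.0486, 0.2421]
tool_rot: [0.61, 0.792, 0.0, 0.001]
force: [-0.1, -0.7, -3.3]
opening: 0.0295
grasp_force: 59.5
```

>>> send_rows:
  series: [-0.2,-0.3,0,0,-1,-0.4,-0.6,0,0,-1,-0.5,-0.8,0,0,-1,-0.5,-0.8,0,0,-1,-0.5,-0.8,0,0,-1,-0.5,-0.8,0,0,-1,-0.5,-0.9,0,0,-1,-0.4,-0.8,0,0,-1,-0.3,-0.6,0,0,-1,-0.15,-0.4,0,0,-1,0,0,0,0,-1,0,0,0,0,-1]

```text
t: 48.27
eef_pos: [0.5301, -0.2185, 0.2402]
tool_rot: [0.611, 0.792, 0.0, -0.001]
force: [-0.6, 0.8, -4.3]
opening: 0.03
grasp_force: 59.6
```

Run:
```python
from h import *
o=st()
```

```text
t 48.2667 p [ 0.5301 -0.2185  0.2402] close 14.7 op 0.03 F [-0.6  0.8 -4.3] g 59.6 j [-0.57  0.06  1.82  0.    1.27 -0.83]
```

>>> send_rows:
  series: [0.03,-0.04,-0.5,0,-1,0,0,-0.7,0,-1,0,0,-0.5,0,-1,0,0,-0.2,0,-1,0,0,0,0,-1,0,0,0,0,-1]

```text
t: 48.77
eef_pos: [0.5315, -0.219, 0.1935]
tool_rot: [0.61, 0.793, 0.0, -0.001]
force: [0.5, -0.1, -2.8]
opening: 0.0296
grasp_force: 59.7
```

>>> send_rows:
  series: [0,0,-0.12,0,-1,0,0,-0.12,0,-1,0,0,0,0,-1]

```text
t: 49.02
eef_pos: [0.5331, -0.2208, 0.1915]
tool_rot: [0.61, 0.792, 0.0, 0.003]
force: [-1.2, -0.2, 3.8]
opening: 0.0296
grasp_force: 59.9
```

>>> send_rows:
  series: [0,0,-0.08,0,-1,0,0,-0.04,0,-1,0,0,0,0,-1]

```text
t: 49.27
eef_pos: [0.534, -0.2216, 0.1914]
tool_rot: [0.61, 0.792, -0.0, 0.005]
force: [-2.9, 0.7, 12.7]
opening: 0.0296
grasp_force: 60.2
```

The bottle touched the rim about 9 mm high. Backing off and measuring.

>>> send_rows:
  series: [0,0,0.4,0,-1,0,0,0.4,0,-1,0,0,0,0,-1,0,0,0,0,-1]

```text
t: 49.6
eef_pos: [0.5316, -0.2197, 0.2055]
tool_rot: [0.61, 0.792, 0.0, 0.001]
force: [-0.3, -0.7, -4.1]
opening: 0.0298
grasp_force: 59.9
```

Run:
```python
from h import *
o=st(); im,o=wsnap("w15");d=snap("side","d15");s=snap("scene","s15");e=np.array(o["eef_pos"])
# bottle bottom silhouette in side/scene: whites; mill: brown
for n,q in(("side",d),("scene",s)):
    h=cv2.cvtColor(q["pixels"],cv2.COLOR_RGB2HSV)
    b=proj(q,e-[0,0,.17]).round(1);t=proj(q,e+[0,0,.0]).round(1);print(n,"pred base",b,"tcp",t)
    x,y=map(int,b)
    m=((h[...,1]<45)&(h[...,2]>110))
    for v in range(y-36,y+14,4):
        r="".join("W" if m[v,u] else ("o" if h[v,u,2]<90 and h[v,u,1]>90 else ("b" if h[v,u,1]>60 else ".")) for u in range(x-30,x+60));print(v,r)
print(wproj(im,(e[0],e[1],e[2]+.05)))
h=cv2.cvtColor(im["pixels"],cv2.COLOR_RGB2HSV)
m=((h[...,1]<45)&(h[...,2]>120))
for v in range(130,320,8):print(v,"".join("W" if m[v,u] else ("b" if h[v,u,1]>70 and h[v,u,2]>120 else ("k" if h[v,u,2]<50 else ".")) for u in range(150,360,3)))
```

```text
t 49.6 p [ 0.5316 -0.2197  0.2055] close 14.8 op 0.0298 F [-0.3 -0.7 -4.1] g 59.9 j [-0.57  0.09  1.85  0.    1.2  -0.83]
side pred base [303.7 242.2] tcp [312.7 212. ]
206 ...................................WW......WWWWW..................bbbbbbbbW...............
210 ................................WWWWW..WWWWWWWWW..........................................
214 ................bbbbbbbbbbbbb.WWWWWWW.....WWWWWW..WWWW....................................
218 ................bbbbbbb.W.bbWWWWWWWWW............WWWWWWWWWWWW.............................
222 ...............bbbbbbWbbbbb.WWWWWWWWWWWWWWWWWWWWWWWWWWbbbbbbbbbbbbbbWWWW.bb...............
226 ...............bbbW.bbbbbb.WWWWWWWWWWWWWWWWWWWWWWWWW.bbbbbbbbbbbbbbbbbbbbbbbbb............
230 ..............bb.WbbbbbbbbWWWWWWWWWWWWWWWWWWWWWWWWW.bbbbbbbbbbbbbbbbbbbbbbbbbb............
234 ..............bbWbbbbbbbbWWWWWWWWWWWWWWWWWWWWWWW.bbbbbbbbbbbbbbbbbbbbbbbbbbbb.............
238 .............bb..bbbbbbbWWWWWWWWWWWWWWWWWWWW.bbbbbbbbbboooobbbbbbbbbbbbbb.................
242 .............bbWbbbbbbb.WWWWWWWWWWWWWWWWWWW.bbbbbbbbobbbbbbbbbbbbboobbbb
[... 2714 characters left out ...]
.kkWWW.kkk.bbbbWbb.......
250 ................kk.WWW.kkk.WWWWWWWWWWWWWWWWWW.kk.W...kkkbbWbbb........
258 ..............kkkk.....kk.WWWWWWWWWWWWWWWWWWWW.kk.....kkk.bbbb........
266 kkk........kkk..kkkkkW.kWWWWWWWWW....bbWWWWWWWWWkW.kkkkkkkkkk........k
274 kkkkkkkkkkkkkkkkkkkkkkk.WWWWWb....bbbbbb...WWWWWkkkkkkkkkkkkkkkkkkkkkk
282 kkkkkkkkkkkkkkkkkkkkkkk.WWWW..bbbbbbbbbbbbbbWWWWkkkkkkkkkkkkkkkkkkkkkk
290 kkkkkkkkkkkkkkkkkkkkkkkkWWWWbbbbbbbbbbbbbbbbWWW.kkkkkkkkkkkkkkkkkkkkkk
298 kkkkkkkkkkkkkkkkkkkkkkkk.bW.bbbbbbbbbbbbbbbbWWbk.kkkkkkkkkkkkkkkkkkkkk
306 kkkkkkkkkkkkkkkkkkkkkkbbbb.bbbbbbbbbbbbbbbbb.bbbb.kkkkkkkkkkkkkkkkkkkk
314 kkkkkkkkkkkkkkkkkkkkkkbbbbb.bbbbbbbbbbbbb...bbbbb.kkkkkkkkkkkkkkkkkkkk
```

Run:
```python
from h import *
w=load("w11")
for u,v in((145,170),(222,170),(184,131),(184,208),(184,170)):print("well pts",wz(w,u,v,.02).round(4))
for c in((.531,-.2195),(.534,-.2195),(.531,-.2165)):
  t=np.linspace(0,6.28,9)[:-1];print(c,[tuple(map(int,wproj(w,(c[0]+.036*np.cos(a),c[1]+.036*np.sin(a),.02)))) for a in t])
# bottle base arc in w15: sub-row left/right edges of white
im=load("w15");h=cv2.cvtColor(im["pixels"],cv2.COLOR_RGB2HSV);m=((h[...,1]<45)&(h[...,2]>120))
for v in range(148,186,4):
    u=np.where(m[v,200:290])[0]+200;print(v,(u.min(),u.max()) if len(u) else None)
e=im["eef"];zb=e[2]-.1726
for dx,dy in((0,0),(.002,-.005),(0,.005)):
    t=np.linspace(.2,3.14,9);P=[wproj(im,(e[0]+dx+.029*np.cos(a),e[1]+dy+.029*np.sin(a),zb+.003)) for a in t];print(dx,dy,[tuple(map(int,p)) for p in P])
c=((h[...,0]>5)&(h[...,0]<25)&(h[...,1]>70)&(h[...,2]>90)).astype(np.uint8);c[:255]=0;k,l,s,cc=cv2.connectedComponentsWithStats(c)
for i in range(1,k):
    if s[i,4]>200:print(s[i],cc[i])
```

```text
well pts [ 0.4934 -0.2125  0.02  ]
well pts [ 0.5676 -0.2194  0.02  ]
well pts [ 0.5366 -0.1804  0.02  ]
well pts [ 0.5267 -0.2529  0.02  ]
well pts [ 0.5321 -0.2162  0.02  ]
(0.531, -0.2195) [(221, 170), (206, 143), (178, 135), (153, 149), (147, 176), (161, 201), (188, 210), (213, 197)]
(0.534, -0.2195) [(224, 169), (210, 143), (181, 134), (156, 149), (150, 176), (164, 201), (191, 210), (216, 197)]
(0.531, -0.2165) [(221, 166), (206, 140), (178, 131), (153, 146), (147, 173), (161, 198), (188, 207), (212, 194)]
148 None
152 None
156 (np.int64(242), np.int64(265))
160 (np.int64(237), np.int64(271))
164 (np.int64(233), np.int64(274))
168 (np.int64(231), np.int64(277))
172 (np.int64(229), np.int64(279))
176 (np.int64(227), np.int64(281))
180 (np.int64(226), np.int64(283))
184 (np.int64(224), np.int64(285))
0 0 [(282, 176), (281, 166), (277, 158), (269, 151), (260, 148), (250, 148), (240, 152), (233, 159), (229, 168)]
0.002 -0.005 [(283, 181), (282, 171), (277, 163), (270, 156), (260, 153), (250, 153), (241, 157), (234, 164), (230, 172)]
0 0.005 [(283, 171), (282, 162), (278, 153), (270, 147), (261, 143), (251, 144), (242, 147), (235, 154), (230, 163)]
[ 216  265   66   56 2549] [252.33934876 295.32914869]
[   0  269   49   53 1060] [ 24.18584906 293.00471698]
[277 296  20  23 263] [288.25855513 309.66159696]
```

The bottle's base is about 6 mm toward -y from the tool axis, and the well is centred near (0.531,-0.217). Shifting +7 mm in y and trying again.

>>> send_rows:
  series: [0,0.28,0,0,-1,0,0,-0.3,0,-1,0,0,-0.2,0,-1,0,0,0,0,-1,0,0,0,0,-1]

```text
t: 50.17
eef_pos: [0.5309, -0.2123, 0.1914]
tool_rot: [0.61, 0.792, -0.0, -0.001]
force: [0.6, -0.6, -3.5]
opening: 0.0297
grasp_force: 59.9
```

>>> send_rows:
  series: [0,0,-0.08,0,-1,0,0,-0.06,0,-1,0,0,0,0,-1]

```text
t: 50.42
eef_pos: [0.5313, -0.2127, 0.1888]
tool_rot: [0.61, 0.792, -0.0, -0.0]
force: [-0.6, -0.0, -3.1]
opening: 0.0297
grasp_force: 59.9
```

>>> send_rows:
  series: [0,0,-0.06,0,-1,0,0,0,0,-1]

```text
t: 50.58
eef_pos: [0.5314, -0.2127, 0.1874]
tool_rot: [0.61, 0.792, 0.0, -0.0]
force: [-0.2, 0.3, -3.8]
opening: 0.0294
grasp_force: 59.9
```

Now inside the rim. Down to the floor.

>>> send_rows:
  series: [0,0,-0.06,0,-1,0,0,-0.04,0,-1,0,0,0,0,-1]

```text
t: 50.83
eef_pos: [0.5313, -0.2126, 0.1848]
tool_rot: [0.61, 0.792, -0.0, -0.0]
force: [0.1, 0.0, -3.6]
opening: 0.0299
grasp_force: 59.9
```

>>> send_rows:
  series: [0,0,-0.05,0,-1,0,0,0,0,-1,0,0,0,0,-1]

```text
t: 51.08
eef_pos: [0.5314, -0.2126, 0.1837]
tool_rot: [0.61, 0.792, -0.0, -0.0]
force: [0.3, 0.5, -3.6]
opening: 0.0292
grasp_force: 59.9
```

>>> send_rows:
  series: [0,0,-0.04,0,-1,0,0,0,0,-1]

```text
t: 51.25
eef_pos: [0.5314, -0.2126, 0.1827]
tool_rot: [0.61, 0.792, -0.0, -0.0]
force: [-0.2, -0.8, -3.9]
opening: 0.0295
grasp_force: 59.9
```

>>> send_rows:
  series: [0,0,-0.04,0,-1,0,0,0,0,-1]

```text
t: 51.42
eef_pos: [0.5318, -0.213, 0.1827]
tool_rot: [0.61, 0.792, -0.0, 0.001]
force: [-0.6, -0.4, -0.1]
opening: 0.0298
grasp_force: 60.0
```

>>> send_rows:
  series: [0,0,-0.04,0,-1,0,0,0,0,-1,0,0,0,0,-1]

```text
t: 51.67
eef_pos: [0.5322, -0.2133, 0.1827]
tool_rot: [0.61, 0.792, -0.0, 0.001]
force: [-2.2, 0.2, 4.4]
opening: 0.0295
grasp_force: 60.2
```

>>> send_rows:
  series: [0,0,0,0,-0.2,0,0,0,0,0,0,0,0,0,0.5,0,0,0,0,1,0,0,0,0,1,0,0,0,0,1,0,0,0.4,0,1,0,0,0.8,0,1,0,0,1,0,1,0,0,1,0,1,0,0,1,0,1,0,0,0.5,0,1]

```text
t: 52.67
eef_pos: [0.5326, -0.2133, 0.3032]
tool_rot: [0.61, 0.792, 0.0, 0.003]
force: [0.2, -1.4, 0.7]
opening: 0.0858
grasp_force: 0.0
```

>>> send_rows:
  series: [-0.3,0.5,0,0,1,-0.3,0.8,0,0,1,-0.3,0.8,0,0,1,-0.3,0.8,0,0,1,-0.3,0.5,0,0,1,0,0,0,0,1,0,0,0,0,1]

```text
t: 53.25
eef_pos: [0.4938, -0.1273, 0.2985]
tool_rot: [0.61, 0.793, -0.0, 0.0]
force: [-0.1, 0.1, 0.8]
opening: 0.0852
grasp_force: 0.0
```

Run:
```python
from h import *
o=st(); im,o=wsnap("w16");s=snap("scene","s16");d=snap("side","d16")
h=cv2.cvtColor(im["pixels"],cv2.COLOR_RGB2HSV)
def comp(mask,c,z,r=35):
    x,y=map(int,c);mm=np.zeros(mask.shape,np.uint8);y0,x0=max(y-r,0),max(x-r,0);mm[y0:y+r,x0:x+r]=mask[y0:y+r,x0:x+r]
    k,l,st_,cc=cv2.connectedComponentsWithStats(mm);i=1+np.argmax(st_[1:,4]);return st_[i],cc[i].round(1),wz(im,*cc[i],z).round(4)
cork=(h[...,0]>5)&(h[...,0]<25)&(h[...,1]>60)&(h[...,2]>90)
p=wproj(im,(.531,-.217,.232));print("cork pred",p,comp(cork,p,.228,22))
p=wproj(im,(.5529,-.294,.18));print("mill btn pred",p,comp((h[...,1]<70)&(h[...,2]>130),p,.18,14))
# scene tilt: bottle mid-axis by row, mill mid-axis by row, rack red caps
hs=cv2.cvtColor(s["pixels"],cv2.COLOR_RGB2HSV);W=(hs[...,1]<45)&(hs[...,2]>110)
for z in(.20,.15,.1,.06):
    q=proj(s,np.array([.531,-.219,z]));v=int(q[1]);u=np.where(W[v,int(q[0])-14:int(q[0])+15])[0]+int(q[0])-14;print("bottle z",z,q.round(1),(u.min(),u.max()))
    if z<.16:
        q=proj(s,np.array([.5529,-.294,z]));v=int(q[1]);B=(hs[v,:,2]<100)&(hs[v,:,1]>70);u=np.where(B[int(q[0])-14:int(q[0])+15])[0]+int(q[0])-14;print("mill z",z,q.round(1),(u.min(),u.max()))
R=(((hs[...,0]<10)|(hs[...,0]>172))&(hs[...,1]>150)&(hs[...,2]>90)).astype(np.uint8);k,l,st_,cc=cv2.connectedComponentsWithStats(R)
for i in range(1,k):
    if st_[i,4]>25:print(st_[i],cc[i].round(1))
for X in((.5063,.265,.105),(.502,.2021,.105),(.4976,.141,.105)):print("pred cap",proj(s,np.array(X)).round(1))
```

```text
t 53.25 p [ 0.4938 -0.1273  0.2985] close 14.9 op 0.0852 F [-0.1  0.1  0.8] g 0.0 j [-0.45 -0.13  1.9  -0.    1.37 -0.71]
cork pred [270.65798879 308.47795226] (array([248, 291,  36,  32, 774], dtype=int32), array([265.4, 307.2]), array([ 0.5271, -0.2197,  0.228 ]))Traceback (most recent call last):
  File "<stdin>", line 9, in <module>
  File "<stdin>", line 6, in comp
    return _wrapfunc(a, 'argmax', axis=axis, out=out, **kwds)
    return bound(*args, **kwds)
ValueError: attempt to get argmax of an empty sequence
```

>>> send_rows:
  series: [-0.2,0.6,0.5,0,1,-0.1,1,0.5,0,1,0,1,0.5,0,1,0,1,0.5,0,1,0,1,0,0,1,0,1,0,0,1,0,1,0,0,1,0,0.5,0,0,1,0,0,0,0,1,0,0,0,0,1]

```text
t: 54.23
eef_pos: [0.4868, 0.0497, 0.3482]
tool_rot: [0.61, 0.793, -0.0, 0.0]
force: [0.1, -0.3, 0.4]
opening: 0.0852
grasp_force: 0.0
```

Run:
```python
from h import *
o=st();s=snap("scene","s17")
hs=cv2.cvtColor(s["pixels"],cv2.COLOR_RGB2HSV);W=(hs[...,1]<45)&(hs[...,2]>110)
for z in(.20,.15,.1,.06):
    q=proj(s,np.array([.531,-.219,z]));v=int(q[1]);u=np.where(W[v,int(q[0])-14:int(q[0])+15])[0]+int(q[0])-14;print("bottle z",z,q.round(1),(u.min(),u.max()) if len(u) else 0)
for z in(.17,.15,.1,.06,.03):
    q=proj(s,np.array([.5529,-.294,z]));v=int(q[1]);B=(hs[v,:,2]<110)&(hs[v,:,1]>90);u=np.where(B[int(q[0])-14:int(q[0])+15])[0]+int(q[0])-14;print("mill z",z,q.round(1),(u.min(),u.max()) if len(u) else 0)
R=(((hs[...,0]<10)|(hs[...,0]>172))&(hs[...,1]>150)&(hs[...,2]>110)).astype(np.uint8);k,l,st_,cc=cv2.connectedComponentsWithStats(R)
for i in range(1,k):
    if st_[i,4]>25:print(st_[i],cc[i].round(1))
for X in((.5063,.265,.105),(.502,.2021,.105),(.4976,.141,.105)):print("pred cap",proj(s,np.array(X)).round(1))
```

```text
t 54.2333 p [0.4868 0.0497 0.3482] close 14.9 op 0.0852 F [ 0.1 -0.3  0.4] g 0.0 j [-0.11 -0.2   1.87 -0.    1.47 -0.37]
bottle z 0.2 [305.  178.7] (np.int64(290), np.int64(318))
bottle z 0.15 [303.5 198.1] (np.int64(290), np.int64(312))
bottle z 0.1 [302.1 216.7] (np.int64(289), np.int64(311))
bottle z 0.06 [301.  231.1] (np.int64(287), np.int64(314))
mill z 0.17 [337.1 195.3] 0
mill z 0.15 [336.2 203.1] (np.int64(328), np.int64(345))
mill z 0.1 [334.1 222. ] (np.int64(328), np.int64(346))
mill z 0.06 [332.5 236.5] (np.int64(324), np.int64(344))
mill z 0.03 [331.4 247.2] (np.int64(322), np.int64(343))
[ 98 127  19   8  90] [107.  130.5]
[119 133  11   5  44] [123.8 134.9]
[146 168  29  16 226] [159.4 175.7]
pred cap [153.3 172.9]
pred cap [167.8 178.3]
pred cap [182.6 183.8]
```

```bash
python3 -c "
from h import *
s=load('s17');print(s['pixels'][174:206:4,176:192:5].tolist())
print(hand_in())"
```

```text
[[[67, 63, 59], [105, 103, 94], [167, 161, 147], [178, 172, 154]], [[64, 63, 57], [80, 59, 49], [83, 54, 45], [59, 55, 52]], [[93, 55, 44], [75, 47, 36], [82, 48, 39], [88, 49, 39]], [[98, 54, 48], [115, 46, 40], [107, 44, 41], [82, 33, 33]], [[111, 101, 89], [118, 77, 69], [128, 91, 84], [114, 106, 100]], [[109, 103, 94], [194, 187, 174], [208, 203, 188], [154, 147, 133]], [[108, 96, 87], [116, 99, 89], [92, 78, 68], [81, 60, 54]], [[104, 82, 70], [138, 132, 117], [72, 57, 46], [118, 96, 68]]]
the job is handed in; nothing more can be done
None
```

The job is handed in at about 54 s (no verdict was returned): the spice jar and salt shaker have changed places, and the mill and bottle are back in their own wells, upright by my last image measurements. The bottle caught the well's rim once on the way in (about 13 N) before I shifted it 7 mm and seated it.

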